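# Gauge tagged mussels and set the holding-tray flow

## Robot

A 7-joint arm with a two-finger parallel gripper is mounted at the origin on the work surface. World frame = base frame: x ahead of the robot, y to its left, z up, the work surface at z = 0. Lengths are in m, angles in rad, forces in N, time in s.
With the tool pointing down it reaches from about 0.4 to 0.875 m from the base axis. Payload 19.3 kg.
Tool frame: the origin (TCP) lies between the finger pads; the fingertips stand 17 mm ahead of it and the grasp point (between the pads) lies 2 mm behind it; z points along the fingers, y is the line along which they close (so a half turn about z gives the same grasp; the last joint's range is limited). The gripper opens to 85 mm and grips with 20 to 120 N. Pads are 22 mm wide; open, the fingers measure 114 mm over their backs; the gripper's body (76 mm by 85 mm) begins 54 mm behind the grasp point. The pads swing forward as they close: fully open they stand 13 mm farther back than shut.
Start: joints at [1.08, 0.521, -0.036, 1.599, 0.021, 1.021, -0.113], TCP at [0.255, -0.57, 0.228] pointing down, gripper open.
Joint ranges: [-2.91, 2.91], [-0.3, 2.13], [-1.5, 1.42], [0.17, 2.43], [-1.26, 4.41], [0.16, 1.93], [-2.52, 2.52]. Speed limits (rad/s): [1.89, 1.89, 2.39, 2.39, 3.01, 3.01, 3.01].

## Interface

Orientations are given as [roll, pitch, yaw] about the fixed x, y, z axes, in that order (R = Rz(yaw) Ry(pitch) Rx(roll)).
In Python, from workcell import bot gives the robot as it stands.
- The arm moves only by the shell command python3 -m inch 'ROWS' [FORCE]. ROWS is JSON, a list of rows, each a list of 7 numbers: the shift along the tool's x, y, z in units of 200 mm (1.0 is 200 mm), then the turn, a rotation vector about the tool's x, y, z in units of 90 degrees (1.0 is 90 degrees), then the opening, from 0 (shut) to 1 (fully open). In form: [[x, y, z, rx, ry, rz, grip], ...]. A call has 1 to 20 rows; each row is the pose to reach, as a shift and turn from the pose commanded when the call began, along the tool's axes at that moment; what a row does not reach only later rows make up. A row lasts 1/8 s, in which the tool goes at most 62.5 mm and 10.7 degrees, less where a joint would pass 70% of its speed; a pose out of reach is approached as far as the arm can. A call with a number of a shift or a turn outside -1 to 1 is refused whole. A call with a gripper value outside its range is refused whole. The fingers move at their own pace and stop on an object; FORCE is the grip in N (left out, the last holds). Time passes only in rows, so rows that repeat a pose let the fingers close. It gives the time, the measured TCP pose, the force, the opening and the grip force at its end, in the units of the state.
- bot.observe(): the state, without advancing time (a new reading comes with each control period).
- bot.grab_frame(name): name is "scene" or "top"; returns a dict with "img" (480x640x3 uint8, red, green, blue), "z_map" (480x640 float32, m along the optical axis (not along the pixel's ray), 0 where there is no reading), "vfov" (degrees; the focal length in pixels is half the picture's height over the tangent of half this angle, whatever the lens; pixels are square), "cx", "cy" (the principal point, pixels), "distortion" ([k1, k2, p1, p2, k3] as OpenCV has them; the pictures are not rectified), "rvec" (rotation vector, rad) and "tvec" (3), from world to camera coordinates, as OpenCV has them. Camera axes: x right, y down, z forward; pixel columns grow to the right and rows downward; lengths in m; the calibration is good to about 2 mm. A picture is of the moment at which its call begins.
- bot.job_done(): hands the job in; it is judged then, once.
The state is a dict: "clock": time; "qpos": joint angles; "qd": joint speeds; "joint_efforts": joint torques, N m; "position": TCP position; "tool_rot": TCP orientation; "force": force on the tool from outside, world axes, zero at the start; "moment": the same for the moment, N m; "grip_width": finger opening in m; "finger_force": force on a finger pad.
Only numpy, scipy, OpenCV 4.12 (cv2) and the standard library are available. Lean on these libraries where they do the work, as an engineer would, in place of code of your own. Each camera call takes 0.05 s, during which the arm holds its last target. There are 200 camera calls.

## Task

Close the seawater valve first; then take the tagged mussels one at a time in the order red, yellow, white, blue (whichever are there), lay each flat under the gauge foot and press the knob so that the foot rests firmly on the shell for a second. Put every mussel flat on the floor of the holding tray, side by side, and only when all are in, open the seawater valve to 60 degrees (the green mark), leaving the gauge foot up. Handle the shells gently, as they chip under a hard squeeze or a hard press (30 N by the fingers, 15 N by the gauge foot), and leave everything else on the bench alone.

Things in the scene. Friction and masses are not known exactly. Their poses are not given: they have to be found in the camera images.
- valve_lever (a joint): Opening angle of the seawater ball valve, rad: 0 = closed (lever along the valve body's -x, on the red mark, a hard stop), growing clockwise seen from above; 1.047 = 60 degrees open (green mark); 1.571 = fully open (along the valve body's +y). It turns stiffly (about 0.1 N m) and stays where it is left.
- valve: Upright brass and steel ball valve fixed to the bench; origin on the bench surface under its vertical turning axis. A round white dial 110 mm across, its top 116 mm above the bench, carries a red mark (closed), black marks at 30 and 90 degrees and a green mark (60 degrees).
- lever_grip (a point): A good place to grip the valve's flat blue lever: 85 mm out from the turning axis, mid-height of the lever (126 mm above the bench). The lever is 14 mm wide, 16 mm tall (118 to 134 mm above the bench) and reaches 105 mm from the axis; nothing is under its outer 45 mm. This point's x axis runs along the lever toward the turning axis.
- gauge: Shell-height gauge fixed to the bench; origin on the bench straight under the foot, x from foot to column. Steel base plate, top at 6 mm, x -60 to +155 mm, 130 mm wide; behind the shell's place a low stop bar (x 43 to 47 mm, 60 mm wide, 8 mm above the plate). Column at x = 130 mm, 145 mm tall. Bring a shell under the foot, or take it out, level from the -x side; fingers may straddle the arm.
- foot_pad (a point): The gauge's steel foot, 12 mm across, under the tip of an orange arm (10 mm wide, 68 to 78 mm above the bench when up) that reaches out from the column; origin at the centre of the foot's flat underside, 56 mm above the bench (50 mm above the base plate) when up.
- gauge_foot (a joint): How far the gauge foot has come down, m: 0 = up, 0.050 = on the base plate. With a shell lying flat under it, it stops at 0.050 minus the shell's height. A spring (60 N/m, about 1.6 N at the top) brings arm and foot back up when the knob is released.
- knob_top (a point): Centre of the top of the gauge's red round press knob, 28 mm across, on the orange arm 85 mm from the foot toward the column (x = 85 mm of the gauge, 112 mm above the bench when up). Pressing it straight down with closed fingers brings the foot down.
- gauge_knob (a joint): How far the knob's own spring (400 N/m) between knob and arm is squeezed, m: 0 = free, 0.020 = solid. Lowering the foot in free air onto a shell takes about 6 to 8 mm of it; once the foot rests on a shell, each further mm presses the shell with 0.4 N more. 12 to 15 mm is a good firm reading.
- tray: White open holding tray fixed to the bench, 210 x 210 x 32 mm outside, walls and floor 5 mm; origin at the centre of its underside, axes along its sides.
- mussel_red: Blue-black mussel with a round red tag on both flat faces, lying flat (may be absent: None). A rounded oval 66 mm long (its x; 28 mm wide 24 mm off centre, the more pointed end at -x), 36 mm wide (y), 20 mm high (z), 45 g; origin at its centre. Starts on the paper sheet at any yaw. A grip of 4 to 10 N holds it; it chips if the fingers together press over 30 N or the gauge foot over 15 N.
- mussel_yellow: Blue-black mussel with a round yellow tag on both flat faces, lying flat (may be absent: None). A rounded oval 66 mm long (its x; 28 mm wide 24 mm off centre, the more pointed end at -x), 36 mm wide (y), 23 mm high (z), 45 g; origin at its centre. Starts on the paper sheet at any yaw. A grip of 4 to 10 N holds it; it chips if the fingers together press over 30 N or the gauge foot over 15 N.
- mussel_white: Blue-black mussel with a round white tag on both flat faces, lying flat (may be absent: None). A rounded oval 66 mm long (its x; 28 mm wide 24 mm off centre, the more pointed end at -x), 36 mm wide (y), 26 mm high (z), 45 g; origin at its centre. Starts on the paper sheet at any yaw. A grip of 4 to 10 N holds it; it chips if the fingers together press over 30 N or the gauge foot over 15 N.
- mussel_blue: Blue-black mussel with a round blue tag on both flat faces, lying flat (may be absent: None). A rounded oval 66 mm long (its x; 28 mm wide 24 mm off centre, the more pointed end at -x), 36 mm wide (y), 29 mm high (z), 45 g; origin at its centre. Starts on the paper sheet at any yaw. A grip of 4 to 10 N holds it; it chips if the fingers together press over 30 N or the gauge foot over 15 N.
- sample_jar: Clear jar with blue cap, 52 mm across, 60 mm tall, a bystander; origin under its middle.
- scissors: Steel scissors lying flat, about 170 mm long, a bystander; origin under its middle.
- foil_pack: Dark foil packet, 90 x 50 x 8 mm, a bystander; origin under its middle.
Not all that is in view belongs to the job. Leave any purple look-alike of the mussel_blue alone. What is shaped like the mussel_red but purple is not meant.

How it is judged:
On the way, in this order (a step that is already met when the one before it is completed fails the run):
1. the seawater valve is closed (within 4 degrees) (value of joint valve_lever below 0.07 rad), for 0.2 s.
2. the gauge foot rests on the red-tagged mussel, which lies flat on the base plate, with at least 1 N for half a second (contact force between gauge_foot and mussel_red above 1 N and z of mussel_red in the frame of gauge between 0.013 and 0.019 m and angle between the z axis of mussel_red and the z axis of gauge, either way round below 0.15 rad), for 0.5 s.
3. the gauge foot rests on the yellow-tagged mussel, which lies flat on the base plate, with at least 1 N for half a second (contact force between gauge_foot and mussel_yellow above 1 N and z of mussel_yellow in the frame of gauge between 0.0145 and 0.0205 m and angle between the z axis of mussel_yellow and the z axis of gauge, either way round below 0.15 rad), for 0.5 s.
4. the gauge foot rests on the white-tagged mussel, which lies flat on the base plate, with at least 1 N for half a second (contact force between gauge_foot and mussel_white above 1 N and z of mussel_white in the frame of gauge between 0.016 and 0.022 m and angle between the z axis of mussel_white and the z axis of gauge, either way round below 0.15 rad), for 0.5 s.
5. the gauge foot rests on the blue-tagged mussel, which lies flat on the base plate, with at least 1 N for half a second (contact force between gauge_foot and mussel_blue above 1 N and z of mussel_blue in the frame of gauge between 0.0175 and 0.0235 m and angle between the z axis of mussel_blue and the z axis of gauge, either way round below 0.15 rad), for 0.5 s.
6. all mussels lie flat on the tray floor, the valve still closed (x of mussel_red in the frame of tray between -0.1 and 0.1 m and y of mussel_red in the frame of tray between -0.1 and 0.1 m and z of mussel_red in the frame of tray below 0.02 m and angle between the z axis of each of mussel_red, mussel_yellow, mussel_white, mussel_blue and the z axis of tray, either way round below 0.25 rad and x of mussel_yellow in the frame of tray between -0.1 and 0.1 m and y of mussel_yellow in the frame of tray between -0.1 and 0.1 m and z of mussel_yellow in the frame of tray below 0.0215 m and x of mussel_white in the frame of tray between -0.1 and 0.1 m and y of mussel_white in the frame of tray between -0.1 and 0.1 m and z of mussel_white in the frame of tray below 0.023 m and x of mussel_blue in the frame of tray between -0.1 and 0.1 m and y of mussel_blue in the frame of tray between -0.1 and 0.1 m and z of mussel_blue in the frame of tray below 0.0245 m and value of joint valve_lever below 0.07 rad), for 0.2 s.
At the end, for the whole second after the job is handed in: Every mussel lies flat (within 14 degrees) and at rest on the tray floor, the valve stands at 60 degrees open within 5 degrees, and the gauge foot is up (within 4 mm) (x of mussel_red in the frame of tray between -0.1 and 0.1 m and y of mussel_red in the frame of tray between -0.1 and 0.1 m and z of mussel_red in the frame of tray below 0.02 m and angle between the z axis of each of mussel_red, mussel_yellow, mussel_white, mussel_blue and the z axis of tray, either way round below 0.25 rad and x of mussel_yellow in the frame of tray between -0.1 and 0.1 m and y of mussel_yellow in the frame of tray between -0.1 and 0.1 m and z of mussel_yellow in the frame of tray below 0.0215 m and x of mussel_white in the frame of tray between -0.1 and 0.1 m and y of mussel_white in the frame of tray between -0.1 and 0.1 m and z of mussel_white in the frame of tray below 0.023 m and x of mussel_blue in the frame of tray between -0.1 and 0.1 m and y of mussel_blue in the frame of tray between -0.1 and 0.1 m and z of mussel_blue in the frame of tray below 0.0245 m and linear speed of each of mussel_red, mussel_yellow, mussel_white, mussel_blue below 0.02 m/s and value of joint valve_lever between 0.96 and 1.134 rad and value of joint gauge_foot below 0.004 m); the robot touches nothing.
It fails at once if the red-tagged mussel is squeezed by the fingers with over 30 N or pressed by the gauge foot with over 15 N (contact force between the fingers and mussel_red above 30 N or contact force between gauge_foot and mussel_red above 15 N).
It fails at once if the yellow-tagged mussel is squeezed by the fingers with over 30 N or pressed by the gauge foot with over 15 N (contact force between the fingers and mussel_yellow above 30 N or contact force between gauge_foot and mussel_yellow above 15 N).
It fails at once if the white-tagged mussel is squeezed by the fingers with over 30 N or pressed by the gauge foot with over 15 N (contact force between the fingers and mussel_white above 30 N or contact force between gauge_foot and mussel_white above 15 N).
It fails at once if the blue-tagged mussel is squeezed by the fingers with over 30 N or pressed by the gauge foot with over 15 N (contact force between the fingers and mussel_blue above 30 N or contact force between gauge_foot and mussel_blue above 15 N).
It fails at once if a bystander is moved more than 4 cm (distance of any of sample_jar, scissors, foil_pack from where it was at the start of the episode above 0.04 m).
Of mussel_red, mussel_yellow, mussel_white, mussel_blue only 2 to 3 are there at a start; the rules pass over those that are not, and their reading is None.
At some moment in a run one of mussel_red, mussel_yellow, mussel_white, mussel_blue may be knocked a few centimetres aside while the robot is not near it.
Once in a run the grip may slacken for a moment while it holds something.
It also fails if it takes over 210 s, if anything falls off the work surface, if the arm or the gripper's body presses on something with over 40 N, if the wrist force passes 120 N, or if a joint passes its speed limit or range.

## Working session

There is one attempt and no reset: what is moved stays moved. The work goes in short steps, Python scripts to look and compute and a shell command to move; the robot and the scene stay as the last step left them, time stands still between calls to the robot, and variables do not carry over. Pictures are saved under pics/ and viewed, at most 14 in all, crops included, and the job is handed in when it is done.

```bash
mkdir -p pics; ls; cat > h.py <<'E'
import numpy as np,cv2,sys
from workcell import bot
from scipy.spatial.transform import Rotation as R
def cam(n):
    f=bot.grab_frame(n); h,w=f["img"].shape[:2]
    fl=h/2/np.tan(np.radians(f["vfov"])/2)
    f["K"]=np.array([[fl,0,f["cx"]],[0,fl,f["cy"]],[0,0,1.]]);f["D"]=np.array(f["distortion"],float)
    f["R"]=cv2.Rodrigues(np.array(f["rvec"],float))[0];f["t"]=np.array(f["tvec"],float).ravel();return f
def ray(f,uv):
    n=cv2.undistortPoints(np.array(uv,float).reshape(-1,1,2),f["K"],f["D"]).reshape(-1,2)
    return np.c_[n,np.ones(len(n))]
def px(f,uv,z=None):
    "world points of pixels; with z: intersect plane z, else by depth"
    r=ray(f,uv);c=-f["R"].T@f["t"]
    if z is None:
        d=np.array([f["z_map"][int(round(v)),int(round(u))] for u,v in uv]);return (r*d[:,None]-f["t"])@f["R"]
    w=r@f["R"];s=(z-c[2])/w[:,2];return c+w*s[:,None]
def proj(f,P): return cv2.projectPoints(np.array(P,float).reshape(-1,1,3),np.array(f["rvec"],float),f["t"],f["K"],f["D"])[0].reshape(-1,2)
def save(f,name,box=None,s=1):
    im=f["img"][:,:,::-1]
    if box: im=im[box[1]:box[3],box[0]:box[2]]
    cv2.imwrite("pics/"+name,cv2.resize(im,None,fx=s,fy=s,interpolation=cv2.INTER_CUBIC))
def go(pos,yaw,tilt=None):
    "print row numbers for tool-down pose at pos; yaw = direction of tool x in world"
    o=bot.observe();T=R.from_euler("xyz",o["tool_rot"])
    d=T.inv().apply(np.array(pos)-o["position"])/.2
    best=None
    for k in (0,np.pi):
        y=yaw+k;g=R.from_matrix(np.array([[np.cos(y),np.sin(y),0],[np.sin(y),-np.cos(y),0],[0,0,-1]]).T)
        v=(T.inv()*g).as_rotvec()/(np.pi/2)
        if best is None or np.linalg.norm(v)<np.linalg.norm(best): best=v
    print("row",d.round(4),best.round(4),"q7 %.2f"%o["qpos"][6])
E
python3 - <<'E'
from h import *
o=bot.observe();print(o)
for n in("top","scene"):
    f=cam(n);save(f,n+"0.png");print(n,-f["R"].T@f["t"],f["K"][0,0])
E
```

```text
pics
{'clock': 0.0, 'qpos': array([ 1.07983658,  0.52201935, -0.03632824,  1.5999842 ,  0.02121794,
        1.02109439, -0.11278226]), 'qd': array([-8.42211422e-04,  7.89826622e-04, -6.30088327e-04,  7.64949867e-04,
       -8.10313335e-05, -1.66920155e-03,  2.13115185e-03]), 'joint_efforts': array([ 3.80748361e-04, -9.27098608e+01,  1.98005363e+00, -3.69919288e+01,
        1.78968371e-02,  8.33679718e-03, -4.71127385e-05]), 'position': array([ 0.25511196, -0.57020275,  0.22753092]), 'tool_rot': array([-3.14047685e+00,  9.40866615e-05,  4.20777245e-01]), 'force': array([-0.07041637, -0.02245283, -0.00201463]), 'moment': array([ 0.01232172,  0.00011878, -0.00816029]), 'finger_force': 0.0, 'grip_width': 0.08529937700678633}
top [ 0.21880929 -0.05001687  1.45033961] 599.8995923157622
scene [1.17162798 0.07400361 0.93082791] 434.95384797688405
```

View pics/top0.png

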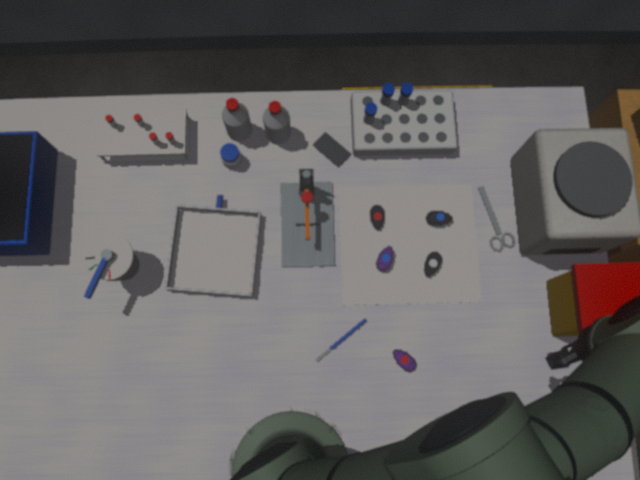

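View pics/scene0.png

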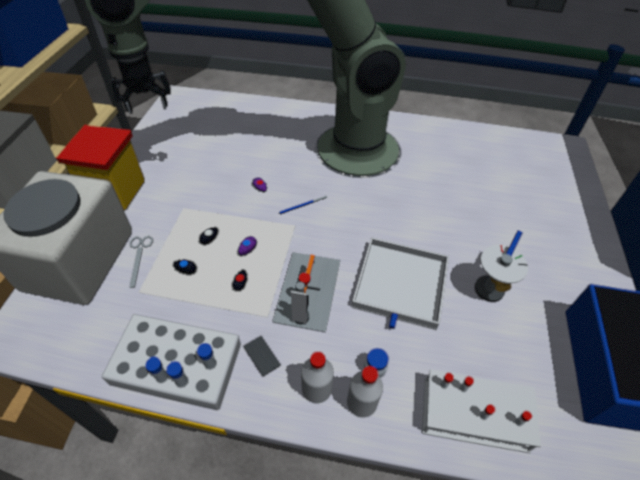

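Top view: blue-black mussels with tags red (377,216), blue (439,218) and white (433,263). The purple ones at (386,259, blue tag) and (405,360, red tag) are look-alikes, so I'll leave them. The gauge foot is near (307,235), the tray near (216,251), and the valve near (115,258). I'll check these in enlarged crops.

```bash
python3 - <<'E'
from h import *
f=cam("top")
np.save("f0.npy",f,allow_pickle=True)
save(f,"c1.png",(275,160,475,310),4)
save(f,"c2.png",(75,190,275,310),4)
for n,u in dict(red=(377,216),blue=(439,218),white=(433,263),purp=(386,259),foot=(308,236),knob=(307,196)).items(): print(n,px(f,[u]).round(4))
E
```

```text
red [[ 0.5979 -0.2226  0.021 ]]
blue [[ 0.5863 -0.3733  0.0318]]
white [[ 0.4754 -0.3515  0.0279]]
purp [[ 0.488  -0.2381  0.0287]]
foot [[ 0.5374 -0.0511  0.0812]]
knob [[ 0.6267 -0.051   0.1091]]
```

View pics/c1.png

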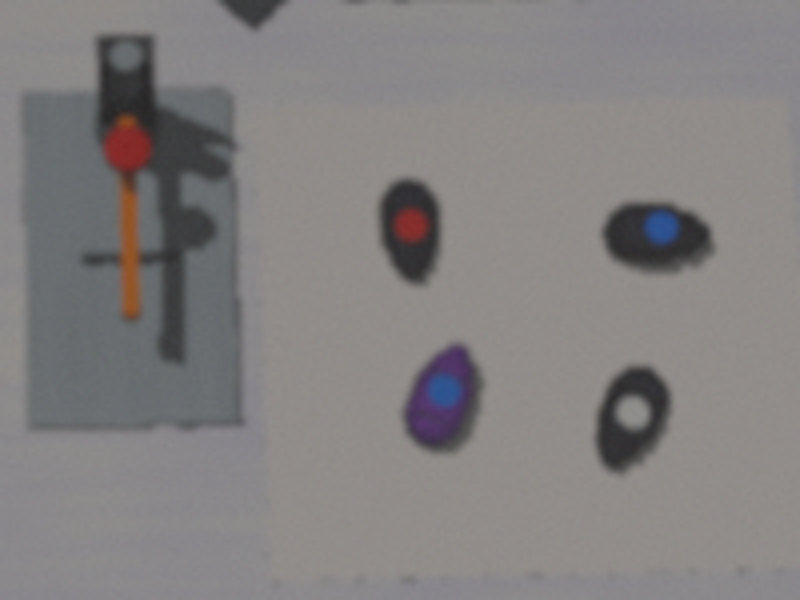

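View pics/c2.png

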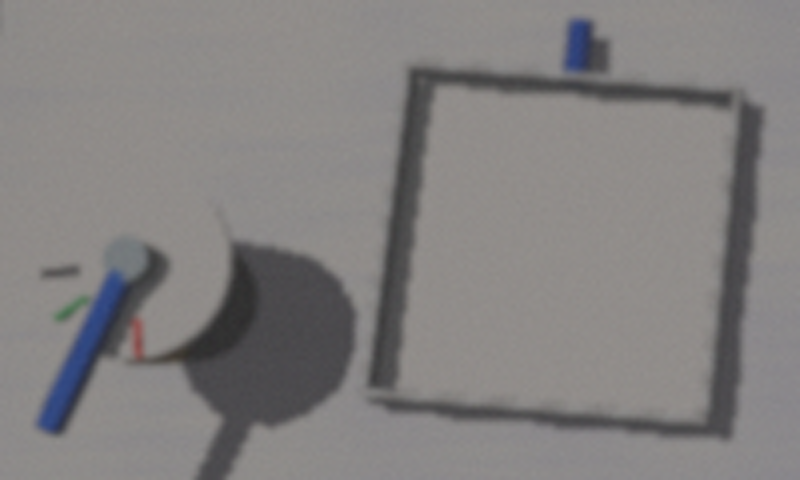

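The crop confirms it: dark shells with red (411,226), blue (658,230) and white (632,412) tags are the targets, and the purple one at (442,392) isn't. Yellow is absent. The lever is at roughly 27°: pivot crop (127,260), tip (50,425), red mark (138,338).

```bash
cat > meas.py <<'E'
from h import *
HT=dict(red=.020,white=.026,blue=.029)
def mussels(f,boxes):
    im=f["img"].astype(int);out={}
    for n,(u,v,r) in boxes.items():
        sub=im[v-r:v+r,u-r:u+r];vv=sub.max(2)
        bg=np.median(vv); dark=(vv<bg*.62).astype(np.uint8); sat=((sub.max(2)-sub.min(2))>45).astype(np.uint8)
        m=dark|sat
        m=cv2.morphologyEx(m,cv2.MORPH_CLOSE,np.ones((3,3),np.uint8))
        c=max(cv2.findContours(m,0,1)[0],key=cv2.contourArea)
        f2=np.zeros_like(m);cv2.drawContours(f2,[c],-1,1,-1)
        ys,xs=np.nonzero(f2);P=px(f,np.c_[xs+u-r,ys+v-r],HT.get(n,.02)/2)[:,:2]
        w,V=np.linalg.eigh(np.cov(P.T));a=V[:,1];yaw=np.arctan2(a[1],a[0])
        pr=(P-P.mean(0))@V
        out[n]=(P.mean(0),yaw);print(n,"centroid",P.mean(0).round(4),"yaw %.3f"%yaw,"ext",np.ptp(pr,0).round(3))
    return out
E
python3 - <<'E'
from meas import *
f=np.load("f0.npy",allow_pickle=True).item()
mussels(f,dict(red=(377,217,18),blue=(440,218,20),white=(433,264,20)))
c=lambda x,y,ox,oy:(x/4+ox-.375,y/4+oy-.375)
A=lambda x,y:c(x,y,275,160); B=lambda x,y:c(x,y,75,190)
print("tags",[px(f,[A(*p)],z).round(4)[0] for p,z in(((411,226),.02),((632,412),.026),((660,228),.029))])
print("knob",px(f,[A(128,148)],.112),"armtip",px(f,[A(122,318),A(140,318)],.078),"arm hi",px(f,[A(122,180),A(137,180)],.078))
print("plate",px(f,[A(24,92),A(232,90),A(243,425),A(30,428)],.006))
print("bar",px(f,[A(84,259),A(178,257)],.014), "coltop",px(f,[A(100,37),A(152,37),A(125,55)],.145))
print("coltop depth",px(f,[A(125,55),A(108,45),A(115,100)]))
print("axis",px(f,[B(127,260)],.14),"depth",px(f,[B(127,260)]))
print("tip",px(f,[B(50,425)],.134),"redmark",px(f,[B(138,338)],.116),"green",px(f,[B(72,308)],.116),"blk90",px(f,[B(60,272)],.116))
print("dial R,bottom",px(f,[B(236,262),B(138,361)],.116))
print("tray",px(f,[B(410,66),B(741,92),B(728,432),B(372,394)],.032))
E
```

```text
red centroid [ 0.5989 -0.2244] yaw -3.100 ext [0.035 0.065]
blue centroid [ 0.5892 -0.376 ] yaw 1.470 ext [0.04  0.065]
white centroid [ 0.4761 -0.3532] yaw 2.711 ext [0.039 0.066]
tags [array([ 0.5978, -0.2236,  0.02  ]), array([ 0.4767, -0.351 ,  0.026 ]), array([ 0.5905, -0.3758,  0.029 ])]
knob [[ 0.62431426 -0.05012163  0.112     ]] armtip [[ 0.53075893 -0.04422196  0.078     ]
 [ 0.53049958 -0.05477499  0.078     ]] arm hi [[ 0.61486536 -0.04610385  0.078     ]
 [ 0.6146467  -0.05501852  0.078     ]]
plate [[ 0.69492732  0.01466938  0.006     ]
 [ 0.69303501 -0.11666378  0.006     ]
 [ 0.47827314 -0.1163297   0.006     ]
 [ 0.47961736  0.01381029  0.006     ]]
bar [[ 0.58322468 -0.02133559  0.014     ]
 [ 0.58307345 -0.07938507  0.014     ]] coltop [[ 0.68114815 -0.03557678  0.145     ]
 [ 0.68041739 -0.06540774  0.145     ]
 [ 0.66991553 -0.04967298  0.145     ]]
coltop depth [[ 0.66943255 -0.04967335  0.14639757]
 [ 0.68257316 -0.03992631  0.12679474]
 [ 0.66031203 -0.04309266  0.09184444]]
axis [[0.49196193 0.40152439 0.14      ]] depth [[0.49327298 0.40369166 0.13371076]]
tip [[0.40075347 0.44216502 0.134     ]] redmark [[0.45173594 0.40118189 0.116     ]] green [[0.46985405 0.44002913 0.116     ]] blk90 [[0.49088056 0.44815253 0.116     ]]
dial R,bottom [[0.4943293  0.34694931 0.116     ]
 [0.4385666  0.40053211 0.116     ]]
tray [[0.63224523 0.26924242 0.032     ]
 [0.61051189 0.06533974 0.032     ]
 [0.40172222 0.07422707 0.032     ]
 [0.42933996 0.28683555 0.032     ]]
```

```bash

python3 -m inch '[[0.77,-0.257,0,0,0,0,1],[0.77,-0.257,0,0,0,0,1],[0.77,-0.257,0,0,0,0,1],[0.77,-0.257,0,0,0,0,1]]'
python3 -m inch '[[0.77,-0.257,0,0,0,0,1],[0.77,-0.257,0,0,0,0,1],[0.77,-0.257,0,0,0,0,1],[0.77,-0.257,0,0,0,0,1]]'
python3 -m inch '[[0.545,-0.85,0,0,0,0,1],[0.545,-0.85,0,0,0,0,1],[0.545,-0.85,0,0,0,0,1],[0.545,-0.85,0,0,0,0,1]]'
python3 -m inch '[[0.45,-1,0,0,0,0,1],[0.45,-1,0,0,0,0,1],[0.45,-1,0,0,0,0,1],[0.45,-1,0,0,0,0,1],[0.45,-1,0,0,0,0,1]]'
python3 -m inch '[[0.225,-1,0,0,0,-1,0.5],[0.225,-1,0,0,0,-1,0.5],[0.225,-1,0,0,0,-1,0.5],[0.225,-1,0,0,0,-1,0.5],[0.225,-1,0,0,0,-1,0.5],[0.225,-1,0,0,0,-1,0.5],[0.225,-1,0,0,0,-1,0.5],[0.225,-1,0,0,0,-1,0.5],[0.225,-1,0,0,0,-1,0.5],[0.225,-1,0,0,0,-1,0.5]]'
python3 -c "
from h import *
go([.4155,.4358,.16],-.408)"
```

```text
clock: 0.65
position: [0.3774, -0.4583, 0.228]
tool_rot: [-3.141, -0.001, 0.425]
force: [0.1, 0.3, 0.6]
grip_width: 0.0855
finger_force: 0.0
clock: 1.15
position: [0.4961, -0.3489, 0.2278]
tool_rot: [-3.141, -0.001, 0.424]
force: [-0.0, -0.8, -0.6]
grip_width: 0.0851
finger_force: 0.0
clock: 1.65
position: [0.5245, -0.1487, 0.2282]
tool_rot: [-3.141, -0.0, 0.424]
force: [0.3, -0.1, 1.0]
grip_width: 0.0858
finger_force: 0.0
clock: 2.28
position: [0.525, 0.0688, 0.228]
tool_rot: [-3.141, 0.0, 0.422]
force: [-0.1, -0.6, 0.2]
grip_width: 0.0854
finger_force: 0.0
clock: 3.52
position: [0.4856, 0.2668, 0.2278]
tool_rot: [-3.141, 0.001, 1.988]
force: [-0.3, -0.3, -1.3]
grip_width: 0.0426
finger_force: 0.0
row [0.9149 0.0224 0.3384] [-5.000e-04  3.000e-04 -4.747e-01] q7 -0.48
```

```bash

python3 -m inch '[[0.915,0.022,0,0,0,-0.475,0.45],[0.915,0.022,0,0,0,-0.475,0.45],[0.915,0.022,0,0,0,-0.475,0.45],[0.915,0.022,0,0,0,-0.475,0.45],[0.915,0.022,0,0,0,-0.475,0.45],[0.915,0.022,0.34,0,0,-0.475,0.45],[0.915,0.022,0.34,0,0,-0.475,0.45],[0.915,0.022,0.52,0,0,-0.475,0.45],[0.915,0.022,0.52,0,0,-0.475,0.45],[0.915,0.022,0.52,0,0,-0.475,0.45]]' 20
for i in 1; do python3 -m inch '[[0,0,0,0,0,0,0.2],[0,0,0,0,0,0,0.2],[0,0,0,0,0,0,0.2],[0,0,0,0,0,0,0.16],[0,0,0,0,0,0,0.16],[0,0,0,0,0,0,0.16],[0,0,0,0,0,0,0.16]]'; done
python3 -m inch '[[0,0,0,0,0,0,0.15],[0,0,0,0,0,0,0.15],[0,0,0,0,0,0,0.15]]'
python3 -m inch '[[0,0,0,0,0,0,0.13],[0,0,0,0,0,0,0.13],[0,0,0,0,0,0,0.13]]'
```

```text
clock: 4.78
position: [0.4143, 0.4384, 0.1262]
tool_rot: [3.14, 0.001, 2.736]
force: [0.2, -1.0, 0.6]
grip_width: 0.0385
finger_force: 0.0
clock: 5.65
position: [0.4137, 0.438, 0.1242]
tool_rot: [3.141, 0.0, 2.738]
force: [-1.5, -2.2, 5.6]
grip_width: 0.014
finger_force: 6.1
clock: 6.02
position: [0.4137, 0.438, 0.1243]
tool_rot: [3.141, 0.0, 2.738]
force: [-0.1, -1.4, 6.8]
grip_width: 0.0131
finger_force: 19.5
clock: 6.4
position: [0.4136, 0.438, 0.1243]
tool_rot: [3.141, 0.0, 2.738]
force: [-0.8, -1.3, 5.5]
grip_width: 0.0134
finger_force: 19.5
```

```bash
python3 -c "
from h import *
f=cam('scene');save(f,'v1.png',(430,170,590,290),4)
p=np.array([.4935,.402,0])
for t in (-2,0,15,25):
    a=np.radians(t);print(t,proj(f,p+[-.105*np.cos(a),.105*np.sin(a),.134]))"
```

```text
-2 [[500.72062131 224.89742438]]
0 [[502.20625154 225.10622596]]
15 [[513.38579691 227.86788065]]
25 [[520.66362957 230.83241248]]
```

```bash

python3 -m inch '[[-0.0055,-0.068,0,0,0,-0.1,0.15],[-0.0055,-0.068,0,0,0,-0.1,0.15],[-0.0215,-0.135,0,0,0,-0.2,0.15],[-0.0215,-0.135,0,0,0,-0.2,0.15],[-0.049,-0.2,0,0,0,-0.303,0.15],[-0.049,-0.2,0,0,0,-0.303,0.15],[-0.049,-0.2,0,0,0,-0.303,0.15]]'
python3 -c "
from h import *
print(bot.observe()['moment']); f=cam('scene');save(f,'v1.png',(430,170,590,290),4)"
```

```text
clock: 7.32
position: [0.4069, 0.3977, 0.1243]
tool_rot: [3.141, 0.0, -3.072]
force: [-0.2, 0.7, 6.1]
grip_width: 0.0135
finger_force: 20.5
[0.20617832 0.05297559 0.19756729]
```

View pics/v1.png

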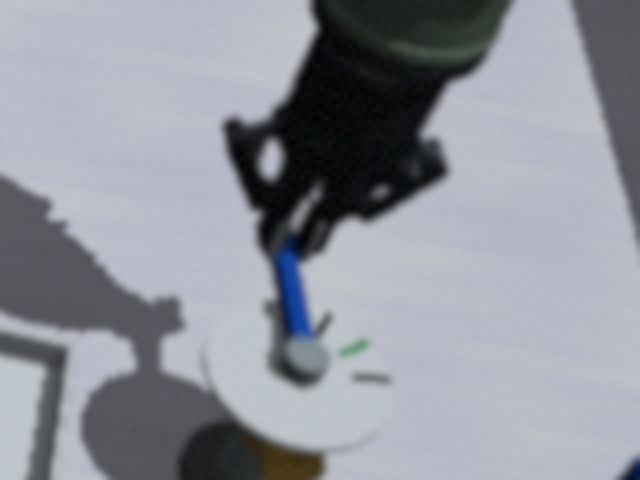

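The lever now covers the red mark. I'll nudge it until I feel the hard stop.

```bash

python3 -m inch '[[-0.001,-0.02,0,0,0,-0.028,0.15],[-0.001,-0.02,0,0,0,-0.028,0.15],[-0.001,-0.02,0,0,0,-0.028,0.15]]'
python3 -m inch '[[-0.001,-0.02,0,0,0,-0.028,0.15],[-0.001,-0.02,0,0,0,-0.028,0.15],[-0.001,-0.02,0,0,0,-0.028,0.15]]'
```

```text
clock: 7.75
position: [0.4072, 0.3962, 0.1246]
tool_rot: [3.136, 0.001, -3.027]
force: [0.3, 15.4, -3.2]
grip_width: 0.0134
finger_force: 20.8
clock: 8.12
position: [0.4075, 0.3954, 0.1251]
tool_rot: [3.131, 0.002, -2.981]
force: [2.3, 33.9, -12.6]
grip_width: 0.013
finger_force: 27.9
```

```bash

python3 -m inch '[[0.001,0.04,0,0,0,0.056,0.15],[0.001,0.04,0,0,0,0.056,0.15],[0.001,0.04,0,0,0,0.056,0.45],[0.001,0.04,0,0,0,0.056,0.45],[0.001,0.04,0,0,0,0.056,0.45],[0.001,0.04,-0.15,0,0,0.056,0.45],[0.001,0.04,-0.5,0,0,0.1,0.45],[0.001,0.04,-0.5,0,0,0.1,0.45],[0.001,0.04,-0.5,0,0,0.1,0.45]]'
python3 -m inch '[[-0.2,-1,0,0,0,0,0.75],[-0.2,-1,0,0,0,0,0.75],[-0.2,-1,0,0,0,0,0.75],[-0.2,-1,0,0,0,0,0.75]]'
python3 -m inch '[[-0.2,-1,0,0,0,0,0.75],[-0.2,-1,0,0,0,0,0.75],[-0.2,-1,0,0,0,0,0.75],[-0.2,-1,0,0,0,0,0.75]]'
python3 - <<'E'
from meas import *
f=cam("top");save(f,"t2.png",(60,170,480,310),1.9)
mussels(f,dict(red=(377,217,18),blue=(440,218,20),white=(433,264,20)))
go([.598,-.224,.10],np.pi)
B=lambda x,y:(x/4+75-.375,y/4+190-.375)
E
```

```text
clock: 9.25
position: [0.4068, 0.397, 0.2242]
tool_rot: [-3.142, 0.001, -3.139]
force: [0.1, 0.2, -0.0]
grip_width: 0.0384
finger_force: 0.0
clock: 9.75
position: [0.4474, 0.1929, 0.2226]
tool_rot: [-3.139, -0.002, 3.14]
force: [0.5, 1.4, 0.1]
grip_width: 0.064
finger_force: 0.0
clock: 10.25
position: [0.4876, -0.0059, 0.2228]
tool_rot: [-3.141, -0.002, 3.14]
force: [-0.0, 1.2, 0.5]
grip_width: 0.0641
finger_force: 0.0
red centroid [ 0.5988 -0.2244] yaw -3.107 ext [0.036 0.065]
blue centroid [ 0.5892 -0.3761] yaw 1.484 ext [0.04  0.065]
white centroid [ 0.476  -0.3532] yaw 2.715 ext [0.039 0.066]
row [-0.5531 -1.0896  0.6134] [-0.0001 -0.0012 -0.0006] q7 1.04
```

View pics/t2.png

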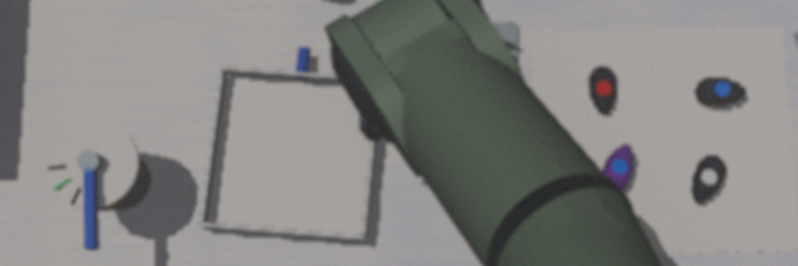

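The lever (90,205) sits on the red mark and points straight down, so the valve is closed. Nothing else has moved. Red mussel next.

```bash

python3 -m inch '[[-0.55,-1,0,0,0,-0.02,0.7],[-0.55,-1,0,0,0,-0.02,0.7],[-0.55,-1,0,0,0,-0.02,0.7],[-0.55,-1,0.2,0,0,-0.02,0.7],[-0.55,-1,0.6,0,0,-0.02,0.7],[-0.55,-1,0.6,0,0,-0.02,0.7],[-0.55,-1,0.6,0,0,-0.02,0.7]]'
python3 -m inch '[[0,-0.09,0,0,0,0,0.7],[0,-0.09,0.2,0,0,0,0.7],[0,-0.09,0.4,0,0,0,0.7],[0,-0.09,0.4,0,0,0,0.46],[0,-0.09,0.4,0,0,0,0.46],[0,-0.09,0.4,0,0,0,0.46],[0,-0.09,0.4,0,0,0,0.44],[0,-0.09,0.4,0,0,0,0.44]]' 20
python3 -m inch '[[0,0,0,0,0,0,0.43],[0,0,0,0,0,0,0.43],[0,0,0,0,0,0,0.43]]'
python3 -m inch '[[0,0,0,0,0,0,0.42],[0,0,0,0,0,0,0.42],[0,0,0,0,0,0,0.42]]'
```

```text
clock: 11.18
position: [0.5985, -0.2003, 0.1042]
tool_rot: [3.14, -0.001, -3.105]
force: [0.6, -0.9, 0.5]
grip_width: 0.0597
finger_force: 0.0
clock: 12.18
position: [0.5991, -0.2203, 0.0246]
tool_rot: [-3.141, 0.001, -3.107]
force: [-0.5, -0.0, 0.6]
grip_width: 0.0377
finger_force: 0.0
clock: 12.55
position: [0.5989, -0.2202, 0.0241]
tool_rot: [3.142, -0.0, -3.107]
force: [-0.0, 0.4, -0.9]
grip_width: 0.0371
finger_force: 0.0
clock: 12.92
position: [0.5989, -0.2202, 0.0241]
tool_rot: [3.142, -0.0, -3.107]
force: [-0.3, 0.2, 0.1]
grip_width: 0.0357
finger_force: 0.0
```

```bash

python3 -m inch '[[0,0,0.013,0,0,0,0.42],[0,0,0.013,0,0,0,0.42],[0,0,0.013,0,0,0,0.41],[0,0,0.013,0,0,0,0.41],[0,0,0.013,0,0,0,0.41]]'
python3 -m inch '[[0,0,0,0,0,0,0.402],[0,0,0,0,0,0,0.402],[0,0,0,0,0,0,0.402]]'
```

```text
clock: 13.55
position: [0.599, -0.2202, 0.0215]
tool_rot: [-3.142, 0.0, -3.107]
force: [1.1, 0.6, 0.1]
grip_width: 0.0348
finger_force: 0.0
clock: 13.92
position: [0.599, -0.2202, 0.0215]
tool_rot: [3.142, 0.0, -3.107]
force: [0.2, -0.1, 0.9]
grip_width: 0.0343
finger_force: 0.0
```

```bash

python3 -m inch '[[0,0,0,0,0,0,0.396],[0,0,0,0,0,0,0.396],[0,0,0,0,0,0,0.396]]'
python3 -m inch '[[0,0,0,0,0,0,0.39],[0,0,0,0,0,0,0.39],[0,0,0,0,0,0,0.39]]'
python3 -c "
from h import *
f=cam('scene');save(f,'r1.png',(190,200,310,300),5)"
```

```text
clock: 14.3
position: [0.599, -0.2201, 0.0215]
tool_rot: [3.142, 0.0, -3.107]
force: [0.5, -0.7, 0.2]
grip_width: 0.0339
finger_force: 0.0
clock: 14.68
position: [0.5989, -0.2201, 0.0215]
tool_rot: [3.142, -0.0, -3.107]
force: [-0.4, -0.8, -0.6]
grip_width: 0.0334
finger_force: 0.0
```

View pics/r1.png

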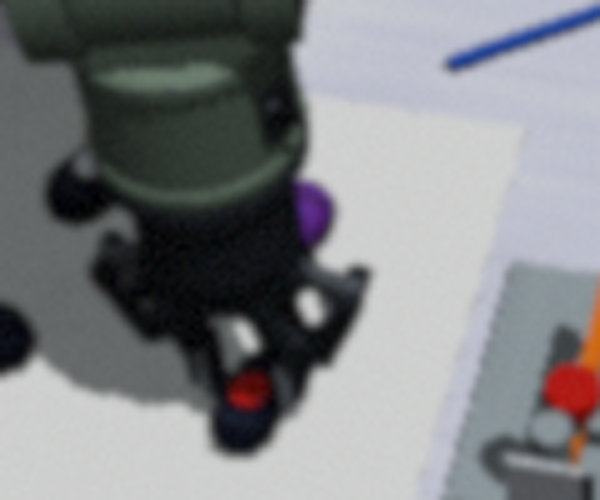

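The fingers straddle the red shell at (247,395). I'll keep closing in small steps.

```bash

python3 -m inch '[[0,0,0,0,0,0,0.384],[0,0,0,0,0,0,0.384],[0,0,0,0,0,0,0.384]]' | grep -E 'grip|fing'
python3 -m inch '[[0,0,0,0,0,0,0.378],[0,0,0,0,0,0,0.378],[0,0,0,0,0,0,0.378]]'| grep -E 'grip|fing'
python3 -m inch '[[0,0,0,0,0,0,0.374],[0,0,0,0,0,0,0.374],[0,0,0,0,0,0,0.374]]'| grep -E 'grip|fing'
```

```text
grip_width: 0.0326
finger_force: 0.0
grip_width: 0.0325
finger_force: 0.0
grip_width: 0.0321
finger_force: 0.0
```

```bash

python3 -m inch '[[0,0,0,0,0,0,0.46],[0,0,0,0,0,0,0.46],[0,0,0,0,0,0,0.46],[0,0,0.02,0,0,0,0.46],[0,0,0.02,0,0,0,0.46],[0,0,0.02,0,0,0,0.43],[0,0,0.02,0,0,0,0.43],[0,0,0.02,0,0,0,0.43]]'
python3 -m inch '[[0,0,0,0,0,0,0.42],[0,0,0,0,0,0,0.42],[0,0,0,0,0,0,0.42]]'| grep -E 'grip|fing'
python3 -m inch '[[0,0,0,0,0,0,0.414],[0,0,0,0,0,0,0.414],[0,0,0,0,0,0,0.414]]'| grep -E 'grip|fing'
python3 -m inch '[[0,0,0,0,0,0,0.408],[0,0,0,0,0,0,0.408],[0,0,0,0,0,0,0.408]]'| grep -E 'grip|fing'
python3 -c "
from h import *
f=cam('scene');save(f,'r2.png',(210,250,270,300),10)"
```

```text
clock: 16.85
position: [0.599, -0.2202, 0.0176]
tool_rot: [-3.142, 0.0, -3.107]
force: [0.8, -0.2, 0.5]
grip_width: 0.0371
finger_force: 0.0
grip_width: 0.0361
finger_force: 0.0
grip_width: 0.0355
finger_force: 0.0
grip_width: 0.0352
finger_force: 0.0
```

View pics/r2.png

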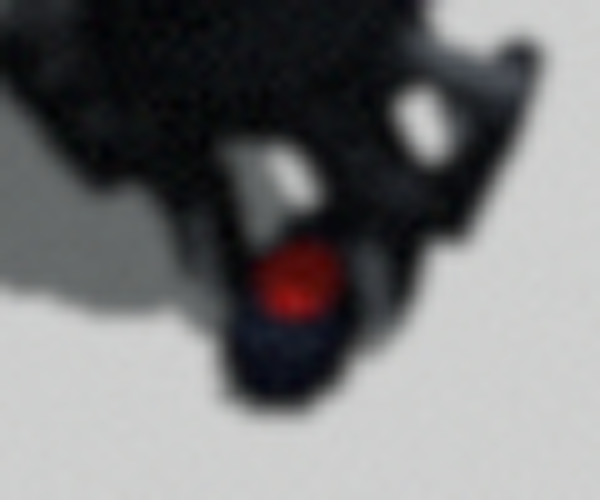

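The shell sits between the pads, almost touching. Continuing.

```bash

python3 -m inch '[[0,0,0,0,0,0,0.402],[0,0,0,0,0,0,0.402],[0,0,0,0,0,0,0.402]]'| grep -E 'grip|fing'
python3 -m inch '[[0,0,0,0,0,0,0.396],[0,0,0,0,0,0,0.396],[0,0,0,0,0,0,0.396]]'| grep -E 'grip|fing'
python3 -m inch '[[0,0,0,0,0,0,0.39],[0,0,0,0,0,0,0.39],[0,0,0,0,0,0,0.39]]'| grep -E 'grip|fing'
python3 -m inch '[[0,0,0,0,0,0,0.384],[0,0,0,0,0,0,0.384],[0,0,0,0,0,0,0.384]]'| grep -E 'grip|fing'
python3 -m inch '[[0,0,0,0,0,0,0.378],[0,0,0,0,0,0,0.378],[0,0,0,0,0,0,0.378]]'| grep -E 'grip|fing'
```

```text
grip_width: 0.0345
finger_force: 0.0
grip_width: 0.0337
finger_force: 0.0
grip_width: 0.0335
finger_force: 0.0
grip_width: 0.0326
finger_force: 0.0
grip_width: 0.0323
finger_force: 0.0
```

```bash

python3 -m inch '[[0,0,0,0,0,0,0.372],[0,0,0,0,0,0,0.372],[0,0,0,0,0,0,0.372]]'| grep -E 'grip|fing'
python3 -m inch '[[0,0,0,0,0,0,0.366],[0,0,0,0,0,0,0.366],[0,0,0,0,0,0,0.366]]'| grep -E 'grip|fing'
python3 -m inch '[[0,0,0,0,0,0,0.36],[0,0,0,0,0,0,0.36],[0,0,0,0,0,0,0.36]]'| grep -E 'grip|fing'
python3 -m inch '[[0,0,0,0,0,0,0.354],[0,0,0,0,0,0,0.354],[0,0,0,0,0,0,0.354]]'
python3 -c "
from h import *
f=cam('scene');save(f,'r3.png',(210,250,270,300),10)"
```

```text
grip_width: 0.0317
finger_force: 0.0
grip_width: 0.0309
finger_force: 0.0
grip_width: 0.0308
finger_force: 0.0
clock: 21.4
position: [0.599, -0.2202, 0.0175]
tool_rot: [3.142, 0.0, -3.107]
force: [-0.0, -1.1, 0.0]
grip_width: 0.0305
finger_force: 0.0
```

View pics/r3.png

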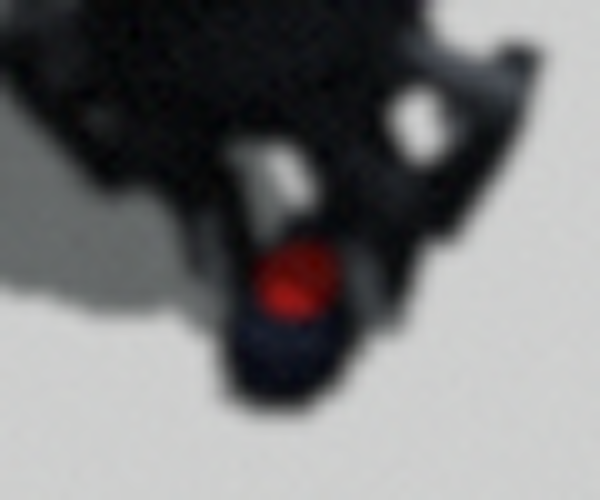

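```bash

python3 -m inch '[[0,0,0,0,0,0,0.348],[0,0,0,0,0,0,0.348],[0,0,0,0,0,0,0.348]]'| grep -E 'grip|fing'
python3 -m inch '[[0,0,0,0,0,0,0.342],[0,0,0,0,0,0,0.342],[0,0,0,0,0,0,0.342]]'| grep -E 'grip|fing'
python3 -m inch '[[0,0,0,0,0,0,0.336],[0,0,0,0,0,0,0.336],[0,0,0,0,0,0,0.336]]'| grep -E 'grip|fing'
python3 -m inch '[[0,0,0,0,0,0,0.33],[0,0,0,0,0,0,0.33],[0,0,0,0,0,0,0.33]]'
python3 -c "
from h import *
print(bot.observe()['grip_width'])
for i in range(3):print(bot.observe()['grip_width'])"
```

```text
grip_width: 0.0294
finger_force: 0.0
grip_width: 0.0292
finger_force: 0.0
grip_width: 0.0291
finger_force: 0.0
clock: 22.95
position: [0.5989, -0.2202, 0.0175]
tool_rot: [3.142, 0.0, -3.107]
force: [0.5, 0.3, -0.3]
grip_width: 0.0281
finger_force: 0.0
0.028078865371629128
0.028078865371629128
0.028078865371629128
0.028078865371629128
```

```bash
python3 - <<'E'
from h import *
f=cam("scene")
print("tcp",proj(f,[[.599,-.2202,.0176],[.599,-.2202,0],[.598,-.2236,.02]]))
vs=range(268,292,2);us=range(226,256,2)
P=px(f,[(u,v) for v in vs for u in us]).reshape(len(vs),len(us),3)
np.set_printoptions(linewidth=200,suppress=True)
print((P[:,:,2]*1000).round(0).astype(int));print((P[:,:,1]*1000).round().astype(int));print((P[:,:,0]*1000).round().astype(int))
E
```

```text
tcp [[240.57668975 279.04380231]
 [241.40698531 282.92307348]
 [239.29329909 277.95731603]]
[[ 79  81  82  61  51   1   1  93  93  94  85  72  74  76  92]
 [ 67  69  72  55  48  -2   0  -3  76  81  77  73  75  82  85]
 [  1  59  62  56  43   0  13  17  20  70  71  68  64  76  75]
 [  0  45  52  51  35  18  18  21  19  62  66  58  47  70  66]
 [  2   2  40  45  31  21  20  23  22  56  49  48  38  -5   0]
 [  0  -2  27  34  25  18  21  19  21  42 931  39  34   1   0]
 [ -1  -2  -2  29  19  20  20  14  16  32  34  27   1   2   0]
 [ -4   1   3  17  18  16  19  19  19  17  23  -1   3  -1   2]
 [  0   0   0  16  15  17  22  20  18  15   1   1   0   3   0]
 [  0   0   1  16  19  18  19  17  18  14   0   1   1   0  -1]
 [  4   1   1  14  14  19  16  17  12   1   3   2   2   0   1]
 [  0   3   1  -2   6  11  12   9   0   1   3   2  -1   1   0]]
[[-245 -239 -234 -237 -235 -248 -243 -207 -202 -197 -195 -195 -189 -184 -174]
 [-247 -241 -235 -237 -234 -247 -241 -237 -206 -200 -196 -193 -187 -180 -175]
 [-270 -243 -237 -235 -234 -244 -235 -228 -222 -201 -196 -193 -189 -180 -176]
 [-268 -247 -239 
[... 922 characters left out ...]
 580  608  612  610  599  587  586  586  584  611  612  607  598  612  609]
 [ 588  587  610  612  602  594  593  594  592  613  608  606  598  570  571]
 [ 593  590  607  611  604  598  600  597  597  609 1172  606  602  580  578]
 [ 598  596  595  613  606  605  605  600  600  609  609  604  586  586  584]
 [ 602  604  604  612  611  609  610  609  607  606  608  592  594  590  591]
 [ 610  609  608  617  615  615  617  615  613  610  601  599  598  599  595]
 [ 616  615  614  622  623  621  621  619  619  615  606  605  604  603  601]
 [ 624  621  621  627  626  628  625  625  621  613  613  612  611  608  608]
 [ 628  628  626  623  627  629  628  626  619  619  619  617  615  615  613]]
```

Depth shows the fingertips at about z=18–20 mm, close to the shell's top, so the pads sit higher than I assumed. I'll open a little and lower while watching the force.

```bash

python3 -m inch '[[0,-0.017,0,0,0,0,0.52],[0,-0.017,0,0,0,0,0.52],[0,-0.017,0,0,0,0,0.52],[0,-0.017,0,0,0,0,0.52],[0,-0.017,0.02,0,0,0,0.52],[0,-0.017,0.02,0,0,0,0.52]]'
python3 - <<'E'
from h import *
f=cam("scene")
P=px(f,[(u,v) for v in range(255,300) for u in range(220,265)])
for lo,hi in((-.208,-.190),(-.262,-.238)):
    m=(P[:,1]>lo)&(P[:,1]<hi)&(P[:,0]>.595)&(P[:,0]<.616)&(P[:,2]>.004)
    Q=P[m];print(Q[np.argsort(Q[:,2])][:8].round(3))
E
```

```text
clock: 23.75
position: [0.5988, -0.2235, 0.0131]
tool_rot: [3.141, -0.001, -3.107]
force: [0.2, 0.3, 0.7]
grip_width: 0.0445
finger_force: 0.0
[[ 0.607 -0.194  0.005]
 [ 0.614 -0.208  0.008]
 [ 0.608 -0.207  0.008]
 [ 0.607 -0.207  0.011]
 [ 0.601 -0.206  0.012]
 [ 0.606 -0.207  0.013]
 [ 0.599 -0.206  0.013]
 [ 0.609 -0.2    0.02 ]]
[[ 0.612 -0.242  0.011]
 [ 0.608 -0.24   0.015]
 [ 0.6   -0.24   0.017]
 [ 0.603 -0.239  0.018]
 [ 0.595 -0.247  0.018]
 [ 0.613 -0.238  0.019]
 [ 0.61  -0.252  0.02 ]
 [ 0.607 -0.245  0.022]]
```

```bash

python3 -m inch '[[0,0,0.015,0,0,0,0.5],[0,0,0.015,0,0,0,0.5],[0,0,0.015,0,0,0,0.5]]'|grep -E 'pos|force'
python3 -m inch '[[0,0,0.015,0,0,0,0.5],[0,0,0.015,0,0,0,0.5],[0,0,0.015,0,0,0,0.5]]'|grep -E 'pos|force'
python3 -c "
from h import *
f=cam('scene');save(f,'r4.png',(210,250,270,300),10)"
```

```text
position: [0.5991, -0.2236, 0.0105]
force: [0.3, -0.5, -0.1]
finger_force: 0.0
position: [0.5991, -0.2235, 0.0075]
force: [0.2, 0.1, -0.4]
finger_force: 0.0
```

View pics/r4.png

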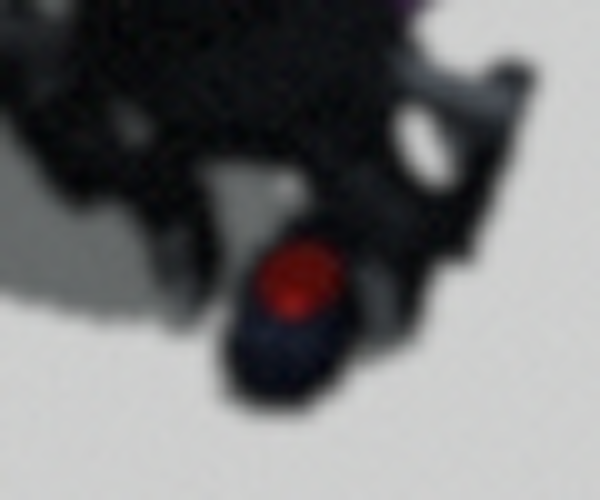

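The tips are now beside the shell: left tip (180,330), right (385,340), shell 225–360. Closing in steps.

```bash

python3 -m inch '[[0,0,0,0,0,0,0.44],[0,0,0,0,0,0,0.44],[0,0,0,0,0,0,0.44]]'|grep -E 'pos|force|wid'
python3 -m inch '[[0,0,0,0,0,0,0.43],[0,0,0,0,0,0,0.43],[0,0,0,0,0,0,0.43]]'|grep -E 'pos|force|wid'
python3 -m inch '[[0,0,0,0,0,0,0.424],[0,0,0,0,0,0,0.424],[0,0,0,0,0,0,0.424]]'|grep -E 'pos|force|wid'
python3 -m inch '[[0,0,0,0,0,0,0.42],[0,0,0,0,0,0,0.42],[0,0,0,0,0,0,0.42]]'|grep -E 'pos|force|wid'
python3 -m inch '[[0,0,0,0,0,0,0.416],[0,0,0,0,0,0,0.416],[0,0,0,0,0,0,0.416]]'|grep -E 'pos|force|wid'
```

```text
position: [0.5991, -0.2236, 0.0075]
force: [0.2, -1.3, -1.0]
grip_width: 0.0378
finger_force: 0.1
position: [0.599, -0.2236, 0.0075]
force: [0.6, -0.6, 1.3]
grip_width: 0.0372
finger_force: 0.2
position: [0.5991, -0.2236, 0.0075]
force: [-0.4, -0.5, 1.3]
grip_width: 0.0362
finger_force: 2.4
position: [0.5991, -0.2236, 0.0075]
force: [-1.3, 0.4, 3.4]
grip_width: 0.0363
finger_force: 6.6
position: [0.5991, -0.2236, 0.0076]
force: [-1.2, 0.3, 6.0]
grip_width: 0.0359
finger_force: 11.8
```

Contact at 36 mm with servo-like force (about 7 N at 0.42). The gripper body would hit the orange arm if I came in vertically, so I'll tilt for the gauge. First I'll find where the tips really are by lowering to a light touch.

```bash

python3 -m inch '[[0,0,0,0,0,0,0.46],[0,0,0,0,0,0,0.46],[0,0,0.012,0,0,0,0.46],[0,0,0.012,0,0,0,0.46]]'|grep -E 'pos|force'
python3 -m inch '[[0,0,0.01,0,0,0,0.46],[0,0,0.01,0,0,0,0.46]]'|grep -E 'pos|force'
python3 -m inch '[[0,0,0.01,0,0,0,0.46],[0,0,0.01,0,0,0,0.46]]'|grep -E 'pos|force'
python3 -c "
from h import *
f=cam('scene')
P=px(f,[(u,v) for v in range(255,300) for u in range(220,265)])
for lo,hi in((-.208,-.190),(-.262,-.238)):
    m=(P[:,1]>lo)&(P[:,1]<hi)&(P[:,0]>.595)&(P[:,0]<.616)&(P[:,2]>.004)
    Q=P[m];print(Q[np.argsort(Q[:,2])][:7].round(3))
"
```

```text
position: [0.5989, -0.2235, 0.0048]
force: [-0.3, 0.1, -0.4]
finger_force: 0.0
position: [0.5989, -0.2235, 0.0029]
force: [-0.0, 0.8, -0.0]
finger_force: 0.0
position: [0.599, -0.2236, 0.0009]
force: [0.9, -0.9, -0.3]
finger_force: 0.0
[[ 0.611 -0.204  0.004]
 [ 0.607 -0.197  0.004]
 [ 0.603 -0.198  0.008]
 [ 0.615 -0.207  0.009]
 [ 0.613 -0.205  0.011]
 [ 0.607 -0.207  0.012]
 [ 0.61  -0.206  0.012]]
[[ 0.61  -0.26   0.004]
 [ 0.611 -0.248  0.009]
 [ 0.602 -0.243  0.01 ]
 [ 0.611 -0.243  0.01 ]
 [ 0.605 -0.255  0.011]
 [ 0.612 -0.245  0.011]
 [ 0.599 -0.244  0.011]]
```

```bash
python3 -c "
from h import *
np.set_printoptions(linewidth=220,suppress=True)
f=cam('scene')
vs=range(240,288,3);us=range(222,264,3)
P=(px(f,[(u,v) for v in vs for u in us])*1000).round().astype(int).reshape(len(vs),len(us),3)
print(us[0]);
for i,v in enumerate(vs): print(v,' '.join('%4d/%3d'%(a[2],a[0]) for a in P[i]))
"
```

```text
222
240  230/646  229/644  228/642  225/638  222/635  220/632  215/627  215/626  200/613  195/608   27/477   27/476    0/453    1/452
243  219/646  223/647  220/644  216/640  215/637  213/635  208/630  202/624  196/618   29/491   29/489   21/481    2/465   -1/461
246  210/647  211/646  212/646  207/641  208/640  200/633  200/632  196/628  168/605   26/498   28/498   15/487    0/474   -1/471
249  197/645  196/643  202/646  200/643  199/642  192/635  177/623  169/616  160/607  138/590   13/497   -2/484    2/485   -1/482
252  175/637  176/637  177/636  176/634  176/633  171/628  168/624  162/618  149/608  131/594    3/499   -1/495    0/494    2/493
255  162/636  165/637  167/637  167/636  163/631  159/627  158/625  149/618  140/610  125/598    2/508    0/505    1/504   -3/500
258  150/636  154/637  155/637  156/636  154/634  152/631  148/626  141/620  127/609  124/605  112/596    1/516    3/516  108/589
261  136/634  145/639  142/636  144/636  145/635  141/631  136/626  114/610  115/609  117/609  110/603  108/599  105/596  107/596
264   59/591  103/619  103/618   95/611   96/610  113/62
[... 284 characters left out ...]
5/607   57/594   59/594   82/607   83/607    2/551
273    2/581   56/614   55/612   38/599    6/577   17/582   22/584   70/614   72/614   56/602   62/604   74/611   75/610    1/560
276    0/588   31/607   39/610   29/602   15/592   22/595   20/592   21/591   51/609   52/608   58/610   61/611    3/572    1/569
279    1/598    6/600   30/613   20/606   19/603   18/601   21/601   17/597   43/612   33/604   21/595    2/581    0/579    1/578
282    0/607    1/606   -2/602   13/610   18/611   18/610   18/608   18/606   25/609   19/604    2/592    2/590    2/589    1/587
285    0/615   -1/613   -1/611    2/612   15/618   20/620   17/616   17/614   12/610   10/607   -1/599   -1/597    3/598    1/595
```

True geometry from depth: tips at z≈8 mm, palm about 80 mm above the tips and ±18 mm in x there. A vertical straddle clears the arm after all. Grip here and lift.

```bash

python3 -m inch '[[0,0,-0.005,0,0,0,0.43],[0,0,-0.005,0,0,0,0.43],[0,0,-0.005,0,0,0,0.424],[0,0,-0.005,0,0,0,0.424],[0,0,-0.005,0,0,0,0.42],[0,0,-0.005,0,0,0,0.42],[0,0,-0.005,0,0,0,0.42]]'
python3 -m inch '[[0,0,-0.05,0,0,0,0.42],[0,0,-0.05,0,0,0,0.42],[0,0,-0.2,0,0,0,0.42],[0,0,-0.2,0,0,0,0.42]]'
python3 -c "
from h import *
f=cam('scene');save(f,'r5.png',(200,230,280,290),8)
go([.45,-.0505,.05],np.pi)"
```

```text
clock: 28.45
position: [0.5991, -0.2236, 0.0023]
tool_rot: [-3.142, 0.0, -3.107]
force: [-1.7, -0.7, 5.2]
grip_width: 0.0359
finger_force: 8.3
clock: 28.95
position: [0.6001, -0.2239, 0.0439]
tool_rot: [-3.141, 0.003, -3.107]
force: [0.9, -0.0, -0.1]
grip_width: 0.0361
finger_force: 8.0
row [ 0.717   0.8917 -0.0378] [-0.0004  0.0007  0.0217] q7 1.31
```

View pics/r5.png

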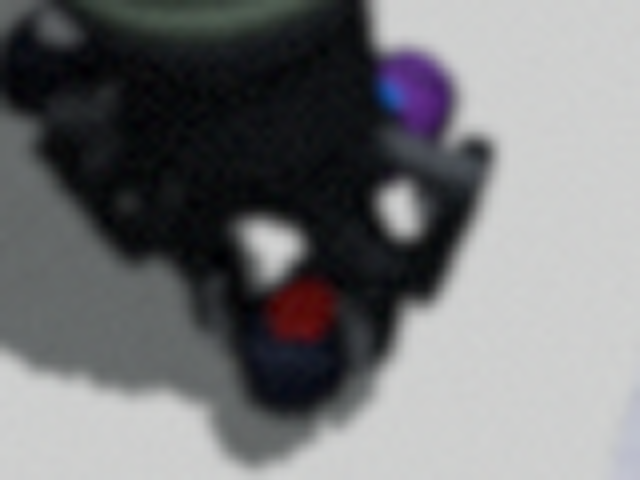

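The red shell is lifted level. Moving it to the front of the gauge.

```bash

python3 -m inch '[[0.3,0.3,-0.04,0,0,0,0.42],[0.5,0.6,-0.04,0,0,0.02,0.42],[0.717,0.892,-0.04,0,0,0.0217,0.42],[0.717,0.892,-0.04,0,0,0.0217,0.42],[0.717,0.892,-0.04,0,0,0.0217,0.42],[0.717,0.892,-0.04,0,0,0.0217,0.42],[0.717,0.892,-0.04,0,0,0.0217,0.42]]'
python3 -c "
from h import *
go([.45,-.0505,.0103],np.pi)
f=cam('top');save(f,'g1.png',(260,180,400,300),5)"
```

```text
clock: 29.88
position: [0.45, -0.0509, 0.0498]
tool_rot: [3.141, -0.0, 3.141]
force: [-0.1, 0.0, 0.1]
grip_width: 0.0359
finger_force: 8.0
row [-0.0002  0.0017  0.1976] [ 0.0001 -0.0001 -0.0007] q7 0.82
```

View pics/g1.png

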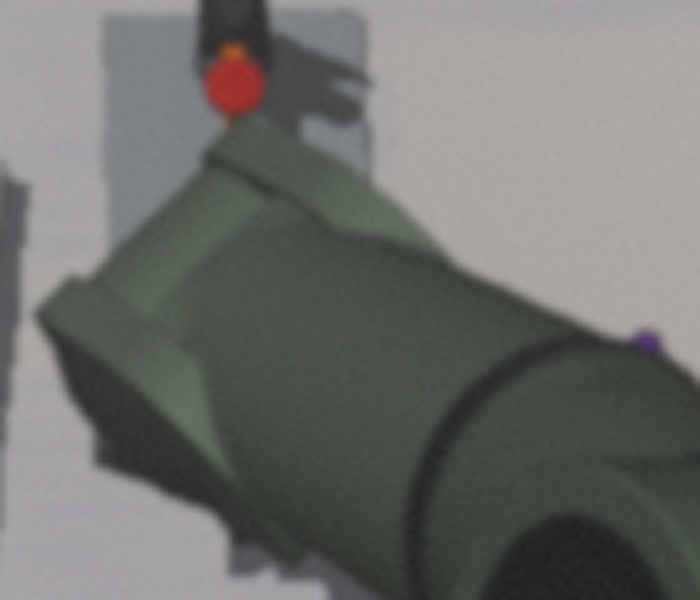

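The top view is blocked by the arm here, so I'll go on force readings. Lowering, then sliding in level.

```bash

python3 -m inch '[[0,0,0.1,0,0,0,0.42],[0,0.002,0.198,0,0,0,0.42],[0,0.002,0.198,0,0,0,0.42],[0,0.002,0.198,0,0,0,0.42],[-0.1,0.002,0.198,0,0,0,0.42],[-0.2,0.002,0.198,0,0,0,0.42],[-0.25,0.002,0.198,0,0,0,0.42],[-0.25,0.002,0.198,0,0,0,0.42]]'
python3 -m inch '[[-0.05,0,0,0,0,0,0.42],[-0.1,0,0,0,0,0,0.42],[-0.15,0,0,0,0,0,0.42],[-0.195,0,0,0,0,0,0.42],[-0.195,0,0,0,0,0,0.42],[-0.195,0,0,0,0,0,0.42]]'
python3 -c "
from h import *
f=cam('scene');o=bot.observe()
a=f['img'];hsv=cv2.cvtColor(a,cv2.COLOR_RGB2HSV)
print('foot up? arm tip proj',proj(f,[[.5306,-.0505,.078]]))
P=px(f,[(u,v) for v in range(255,330) for u in range(285,330)])
m=(abs(P[:,1]+.0505)<.014)&(P[:,0]>.54)&(P[:,0]<.60);Q=P[m]
for z0 in range(0,100,8):
  q=Q[(Q[:,2]*1000>=z0)&(Q[:,2]*1000<z0+8)];print(z0,len(q),q[:,0].min().round(3) if len(q) else '',q[:,0].max().round(3) if len(q) else '')
"
```

```text
clock: 30.92
position: [0.4998, -0.0499, 0.0108]
tool_rot: [3.141, 0.0, 3.142]
force: [-0.1, -0.1, 0.1]
grip_width: 0.036
finger_force: 8.0
clock: 31.68
position: [0.5383, -0.0498, 0.0104]
tool_rot: [-3.142, -0.0, -3.141]
force: [-0.8, -0.1, -0.8]
grip_width: 0.0358
finger_force: 8.0
foot up? arm tip proj [[311.85729718 254.31635299]]
0 64 0.555 0.6
8 23 0.557 0.588
16 10 0.559 0.568
24 47 0.54 0.565
32 0  
40 0  
48 0  
56 1 0.542 0.542
64 4 0.546 0.581
72 62 0.541 0.589
80 10 0.547 0.588
88 14 0.548 0.555
96 15 0.549 0.559
```

```bash

python3 -m inch '[[-0.003,-0.003,0.012,0,0,0,0.42],[-0.003,-0.003,0.012,0,0,0,0.42],[-0.003,-0.003,0.012,0,0,0,0.43],[-0.003,-0.003,0.012,0,0,0,0.44],[-0.003,-0.003,0.012,0,0,0,0.5],[-0.003,-0.003,0.012,0,0,0,0.56],[-0.003,-0.003,0.012,0,0,0,0.56]]'
python3 -m inch '[[0.1,0,0,0,0,0,0.56],[0.2,0,0,0,0,0,0.56],[0.3,0,0,0,0,0,0.56],[0.4,0,0,0,0,0,0.56],[0.5,0,0,0,0,0,0.56],[0.5,0,-0.3,0,0,0,0.3],[0.5,0,-0.6,0,0,0,0],[0.5,0,-0.9,0,0,0,0],[0.5,0,-0.9,0,0,0,0],[0.5,0,-0.9,0,0,0,0],[0.5,0,-0.9,0,0,0,0]]'
python3 - <<'E'
from h import *
f=cam("scene")
P=px(f,[(u,v) for v in range(240,330) for u in range(280,335)])
m=(abs(P[:,1]+.0505)<.03)&(P[:,0]>.50)&(P[:,0]<.60)&(P[:,2]>.012)&(P[:,2]<.045);Q=P[m];print(len(Q),np.percentile(Q,[3,50,97],0).round(4))
go([.615,-.0505,.16],np.pi)
print(bot.observe()['grip_width'])
E
```

```text
clock: 32.6
position: [0.5392, -0.0504, 0.0081]
tool_rot: [3.142, -0.0, -3.141]
force: [0.3, 0.1, 0.1]
grip_width: 0.0479
finger_force: 0.0
clock: 33.98
position: [0.4387, -0.0503, 0.1872]
tool_rot: [3.141, -0.002, -3.141]
force: [-1.3, -0.3, 0.0]
grip_width: -0.0002
finger_force: 0.0
157 [[ 0.5148 -0.0657  0.0132]
 [ 0.545  -0.0428  0.0233]
 [ 0.5836 -0.0318  0.028 ]]
row [-0.8815 -0.0021  0.1345] [ 0.0004 -0.0011  0.0005] q7 1.09
-8.683772426393715e-05
```

```bash

python3 -m inch '[[-0.91,0,0,0,0,0,0],[-0.91,0,0,0,0,0,0],[-0.91,0,0,0,0,0,0],[-0.91,0,0.1,0,0,0,0],[-0.91,0,0.2,0,0,0,0],[-0.91,0,0.25,0,0,0,0],[-0.91,0,0.25,0,0,0,0]]'
python3 -m inch '[[0,0,0.03,0,0,0,0],[0,0,0.05,0,0,0,0],[0,0,0.05,0,0,0,0]]'|grep -E 'pos|^force'
python3 -m inch '[[0,0,0.03,0,0,0,0],[0,0,0.05,0,0,0,0],[0,0,0.05,0,0,0,0]]'|grep -E 'pos|^force'
```

```text
clock: 34.9
position: [0.6204, -0.0506, 0.1376]
tool_rot: [-3.141, -0.001, -3.141]
force: [0.2, 0.2, 0.5]
grip_width: -0.0002
finger_force: 0.0
position: [0.6211, -0.0505, 0.128]
force: [0.0, -0.6, -0.1]
position: [0.621, -0.0503, 0.1177]
force: [-0.6, 0.0, 0.3]
```

```bash

for i in 1; do
python3 -m inch '[[0,0,0.03,0,0,0,0],[0,0,0.03,0,0,0,0]]'|grep -E 'pos|^force'
python3 -m inch '[[0,0,0.03,0,0,0,0],[0,0,0.03,0,0,0,0]]'|grep -E 'pos|^force'
python3 -m inch '[[0,0,0.03,0,0,0,0],[0,0,0.03,0,0,0,0]]'|grep -E 'pos|^force'
python3 -c "
from h import *
f=cam('scene')
u0=proj(f,[[.5306,-.0505,.078]])[0];print(u0)
P=px(f,[(u,v) for v in range(235,300) for u in range(295,325)])
im=f['img'][235:300,295:325].reshape(-1,3).astype(int)
o=(im[:,0]>120)&(im[:,0]-im[:,2]>70)&(im[:,0]-im[:,1]>35);Q=P[o];print(len(Q),np.percentile(Q,[5,50,95],0).round(3))
r=(im[:,0]>110)&(im[:,1]<60);Q=P[r];print(len(Q),np.percentile(Q,[5,50,95],0).round(3) if len(Q) else '')
"; done
```

```text
position: [0.621, -0.0504, 0.1116]
force: [0.4, -0.2, 0.3]
position: [0.6212, -0.0504, 0.1057]
force: [0.1, 0.8, 0.3]
position: [0.6211, -0.0504, 0.0997]
force: [-0.9, -0.4, 1.8]
[311.85729718 254.31635299]
23 [[ 0.626 -0.049  0.069]
 [ 0.631 -0.044  0.102]
 [ 0.635 -0.038  0.105]]
19 [[ 0.626 -0.046  0.098]
 [ 0.631 -0.042  0.102]
 [ 0.635 -0.038  0.106]]
```

```bash

python3 -m inch '[[0,0,0.05,0,0,0,0],[0,0,0.1,0,0,0,0],[0,0,0.15,0,0,0,0],[0,0,0.15,0,0,0,0],[0,0,0.15,0,0,0,0]]'|grep -E 'pos|^force'
python3 -m inch '[[0,0,0.02,0,0,0,0],[0,0,0.02,0,0,0,0],[0,0,0.02,0,0,0,0]]'|grep -E 'pos|^force'
python3 -c "
from h import *
o=bot.observe();print(o['force'],o['joint_efforts'].round(2))"
```

```text
position: [0.621, -0.0503, 0.0701]
force: [0.0, -0.4, 4.1]
position: [0.6211, -0.0504, 0.0664]
force: [-1.3, 0.3, 5.6]
[-1.31341772  0.26492577  5.58947217] [-6.000e-02 -9.918e+01 -1.784e+01 -2.548e+01  2.200e-01 -3.600e-01
 -0.000e+00]
```

Force 5.6 N means the foot is on the shell. One more mm, then hold for over a second.

```bash

python3 -m inch '[[0,0,0.005,0,0,0,0],[0,0,0.005,0,0,0,0],[0,0,0.005,0,0,0,0],[0,0,0.005,0,0,0,0],[0,0,0.005,0,0,0,0],[0,0,0.005,0,0,0,0]]'|grep -E 'pos|^force'
python3 -m inch '[[0,0,0,0,0,0,0],[0,0,0,0,0,0,0],[0,0,0,0,0,0,0],[0,0,0,0,0,0,0],[0,0,0,0,0,0,0],[0,0,0,0,0,0,0]]'|grep -E 'pos|^force'
python3 -c "
from h import *
f=cam('scene')
P=px(f,[(u,v) for v in range(235,310) for u in range(295,330)])
im=f['img'][235:310,295:330].reshape(-1,3).astype(int)
o=(im[:,0]-im[:,2]>60)&(im[:,1]>im[:,2]+25);Q=P[o];print(len(Q),np.percentile(Q,[5,50,95],0).round(3))
m=(abs(P[:,1]+.0505)<.03)&(P[:,0]>.49)&(P[:,0]<.60)&(P[:,2]>.012)&(P[:,2]<.1)
Q=P[m]
for x in np.arange(.50,.60,.01):
  q=Q[(Q[:,0]>=x)&(Q[:,0]<x+.01)]; print(x.round(2),(np.sort(q[:,2])*1000).round().astype(int)[::3])
"
```

```text
position: [0.6211, -0.0504, 0.0655]
force: [-1.7, -0.5, 6.3]
position: [0.6211, -0.0504, 0.0655]
force: [-0.7, 0.4, 5.6]Traceback (most recent call last):
  File "<string>", line 6, in <module>
    o=(im[:,0]-im[:,2]>60)&(im[:,1]>im[:,2]+25);Q=P[o];print(len(Q),np.percentile(Q,[5,50,95],0).round(3))
                                                                    ~~~~~~~~~~~~~^^^^^^^^^^^^^^^
    return _quantile_unchecked(
        a, q, axis, out, overwrite_input, method, keepdims, weights)
    return _ureduce(a,
                    func=_quantile_ureduce_func,
    ...<5 lines>...
                    overwrite_input=overwrite_input,
                    method=method)
    r = func(a, **kwargs)
    result = _quantile(arr,
                       quantiles=q,
    ...<2 lines>...
                       out=out,
                       weights=wgt)
    slices_having_nans = np.isnan(arr[-1, ...])
                                  ~~~^^^^^^^^^
IndexError: index -1 is out of bounds for axis 0 with size 0
```

```bash
cat > armz.py <<'E'
from h import *
def rep():
    f=cam('scene')
    P=px(f,[(u,v) for v in range(225,330) for u in range(285,340)])
    m=(abs(P[:,1]+.0505)<.03)&(P[:,0]>.49)&(P[:,0]<.60)&(P[:,2]>.012)&(P[:,2]<.1);Q=P[m]
    for x in np.arange(.50,.60,.01):
        q=Q[(Q[:,0]>=x)&(Q[:,0]<x+.01)]; print(x.round(2),(np.sort(q[:,2])*1000).round().astype(int)[::3])
    return f,P
if __name__=="__main__": rep()
E
python3 armz.py
```

```text
0.5 []
0.51 []
0.52 []
0.53 []
0.54 []
0.55 []
0.56 [14]
0.57 []
0.58 [12 13 14 15 17]
0.59 []
```

```bash

python3 -m inch '[[0,0,-0.15,0,0,0,0],[0,0,-0.35,0,0,0,0],[0,0,-0.6,0,0,0,0.3],[0.3,0,-0.6,0,0,0,0.56],[0.6,0,-0.6,0,0,0,0.56],[0.91,0,-0.6,0,0,0,0.56],[0.91,0,-0.6,0,0,0,0.56],[0.91,0,-0.6,0,0,0,0.56],[0.91,0,-0.6,0,0,0,0.56]]'
python3 armz.py; python3 -c "
from h import *
go([.44,-.0505,.0085],np.pi)"
```

```text
clock: 40.17
position: [0.4402, -0.0502, 0.1852]
tool_rot: [3.141, 0.001, -3.141]
force: [0.0, 0.0, 0.2]
grip_width: 0.048
finger_force: 0.0
0.5 [17]
0.51 [16 23 25]
0.52 [18 22 23 24 25 26 27]
0.53 [16 18 21 23 24 25 25 25 25 27 27 74 76 78 78 79]
0.54 [14 19 23 23 24 24 25 26 27 29 71 75 77 78 78 82]
0.55 [17 18 19 23 23 25 26 26 27 28 28 73 77 78 79 81]
0.56 [15 16 17 19 23 24 72 76 76 78 79 82]
0.57 [67 75 77 78 79 79]
0.58 [12 12 13 14 14 16 77 77 80]
0.59 [78]
row [ 3.000e-04 -2.900e-03  8.828e-01] [0.0006 0.0001 0.0002] q7 1.08
```

Shell at x .505–.57, foot back up. Retrieving it.

```bash

python3 -m inch '[[0,0,0.25,0,0,0,0.56],[0,0,0.5,0,0,0,0.56],[0,0,0.75,0,0,0,0.56],[0,-0.002,0.882,0,0,0,0.56],[0,-0.002,0.882,0,0,0,0.56],[0,-0.002,0.882,0,0,0,0.56],[-0.1,-0.002,0.882,0,0,0,0.56],[-0.2,-0.002,0.882,0,0,0,0.56],[-0.3,-0.002,0.882,0,0,0,0.56],[-0.4,-0.002,0.882,0,0,0,0.56],[-0.49,-0.002,0.882,0,0,0,0.56],[-0.49,-0.002,0.882,0,0,0,0.5],[-0.49,-0.002,0.882,0,0,0,0.44],[-0.49,-0.002,0.882,0,0,0,0.43],[-0.49,-0.002,0.882,0,0,0,0.424],[-0.49,-0.002,0.882,0,0,0,0.42],[-0.49,-0.002,0.882,0,0,0,0.42],[-0.49,-0.002,0.882,0,0,0,0.42]]'
python3 -m inch '[[0,0,-0.01,0,0,0,0.42],[0,0,-0.01,0,0,0,0.42],[0.1,0,-0.01,0,0,0,0.42],[0.2,0,-0.01,0,0,0,0.42],[0.3,0,-0.01,0,0,0,0.42],[0.4,0,-0.01,0,0,0,0.42],[0.5,0,-0.01,0,0,0,0.42],[0.5,0,-0.2,0,0,0,0.42],[0.5,0,-0.35,0,0,0,0.42],[0.5,0,-0.35,0,0,0,0.42],[0.5,0,-0.35,0,0,0,0.42]]'
python3 -c "
from h import *
go([.466,.128,.075],np.pi)"
```

```text
clock: 42.48
position: [0.5371, -0.0508, 0.0087]
tool_rot: [-3.141, -0.0, -3.141]
force: [-1.8, -1.2, 4.9]
grip_width: 0.0362
finger_force: 3.0
clock: 43.85
position: [0.4371, -0.051, 0.0784]
tool_rot: [-3.141, 0.0, 3.142]
force: [-0.0, -0.2, -0.8]
grip_width: 0.0358
finger_force: 3.0
row [-0.1443  0.895   0.0167] [-0.0001  0.     -0.    ] q7 0.87
```

```bash

python3 -m inch '[[0,0,0,0,0,0,0.417],[0,0,0,0,0,0,0.417],[-0.03,0.2,0,0,0,0,0.417],[-0.07,0.45,0,0,0,0,0.417],[-0.11,0.7,0,0,0,0,0.417],[-0.144,0.895,0,0,0,0,0.417],[-0.144,0.895,0,0,0,0,0.417],[-0.144,0.895,0,0,0,0,0.417]]'
python3 -m inch '[[0,0,0.1,0,0,0,0.417],[0,0,0.2,0,0,0,0.417],[0,0,0.3,0,0,0,0.417],[0,0,0.34,0,0,0,0.417],[0,0,0.35,0,0,0,0.417],[0,0,0.35,0,0,0,0.417]]'
```

```text
clock: 44.85
position: [0.4656, 0.1277, 0.0783]
tool_rot: [-3.141, -0.001, -3.141]
force: [-0.2, -1.0, 0.9]
grip_width: 0.0357
finger_force: 8.6
clock: 45.6
position: [0.4662, 0.128, 0.0091]
tool_rot: [3.142, 0.0, 3.141]
force: [0.3, -0.6, -1.3]
grip_width: 0.0355
finger_force: 8.6
```

```bash

python3 -m inch '[[0,0,0.008,0,0,0,0.417],[0,0,0.008,0,0,0,0.43],[0,0,0.008,0,0,0,0.45],[0,0,0.008,0,0,0,0.52],[0,0,0.008,0,0,0,0.52],[0,0,-0.2,0,0,0,0.52],[0,0,-0.5,0,0,0,0.6],[0,0,-0.5,0,0,0,0.6]]'
python3 -m inch '[[0,-1,0,0,0,0,0.6],[0,-1,0,0,0,0,0.6],[0,-1,0,0,0,0,0.6],[0,-1,0,0,0,0,0.6]]'
python3 - <<'E'
from meas import *
f=cam("scene");a=f["img"].astype(int)
np.save("s.npy",f,allow_pickle=True)
print("proj tray slot",proj(f,[[.466,.128,.025],[.476,-.352,.026]]))
u,v=proj(f,[[.466,.128,.02]])[0].round().astype(int)
P=px(f,[(i,j) for j in range(v-25,v+25) for i in range(u-30,u+30)])
m=(P[:,2]>.0095)&(abs(P[:,0]-.466)<.045)&(abs(P[:,1]-.128)<.035);Q=P[m];print("red in tray",len(Q),np.percentile(Q,[3,50,97],0).round(3))
ft=cam("top")
try: mussels(ft,dict(white=(433,264,20),blue=(440,218,20)))
except Exception as e: print(e)
E
```

```text
clock: 46.6
position: [0.4676, 0.1287, 0.1119]
tool_rot: [3.141, 0.005, 3.141]
force: [-0.2, 0.1, -0.4]
grip_width: 0.0513
finger_force: 0.0
clock: 47.1
position: [0.4651, -0.076, 0.1079]
tool_rot: [-3.141, -0.002, 3.136]
force: [-0.1, 1.0, 0.6]
grip_width: 0.0512
finger_force: 0.0
proj tray slot [[383.7114279  258.39232972]
 [207.62883567 232.50521871]]
red in tray 239 [[0.442 0.113 0.013]
 [0.474 0.128 0.022]
 [0.497 0.145 0.027]]
white centroid [ 0.4644 -0.339 ] yaw 2.357 ext [0.063 0.098]
blue centroid [ 0.5891 -0.376 ] yaw 1.477 ext [0.04  0.065]
```

```bash
cat >> meas.py <<'E'
def blob(f,c,h,r=.05):
    "shell pose from scene depth/dark pixels near c: centroid of top-surface footprint"
    u,v=proj(f,[[c[0],c[1],h/2]])[0].round().astype(int)
    uv=[(i,j) for j in range(v-28,v+28) for i in range(u-32,u+32)]
    P=px(f,uv);I=np.array([f["img"][j,i].max() for i,j in uv])
    m=(P[:,2]>.006)&(P[:,2]<h+.006)&(np.hypot(P[:,0]-c[0],P[:,1]-c[1])<r)
    Q=P[m];w,V=np.linalg.eigh(np.cov(Q[:,:2].T));a=V[:,1]
    print(len(Q),"mean",Q.mean(0).round(4),"mid",((Q.max(0)+Q.min(0))/2).round(4),"min",Q.min(0).round(3),"max",Q.max(0).round(3),"yaw %.3f"%np.arctan2(a[1],a[0]))
E
python3 - <<'E'
from meas import *
f=np.load("s.npy",allow_pickle=True).item()
blob(f,(.476,-.352),.026);blob(f,(.59,-.376),.029)
f=cam("scene");blob(f,(.476,-.352),.026)
go([.476,-.352,.06],2.715)
E
```

```text
241 mean [ 0.4815 -0.3489  0.0212] mid [ 0.478  -0.3455  0.0178] min [ 0.449 -0.385  0.006] max [ 0.507 -0.306  0.03 ] yaw 2.727
302 mean [ 0.5949 -0.3702  0.0235] mid [ 0.5915 -0.3748  0.0188] min [ 0.573 -0.408  0.006] max [ 0.61  -0.342  0.031] yaw 1.533
238 mean [ 0.4815 -0.349   0.0213] mid [ 0.4763 -0.3524  0.0183] min [ 0.446 -0.373  0.007] max [ 0.506 -0.332  0.03 ] yaw 2.726
row [-0.0508 -1.4031  0.2414] [ 3.000e-04 -2.000e-04  2.714e-01] q7 0.99
```

```bash

python3 -m inch '[[0,-0.6,0,0,0,0,0.64],[0,-0.6,0,0,0,0,0.64],[0,-0.6,0,0,0,0,0.64]]'
python3 -m inch '[[-0.05,-0.8,0,0,0,0.27,0.64],[-0.05,-0.8,0,0,0,0.27,0.64],[-0.05,-0.8,0,0,0,0.27,0.64],[-0.05,-0.8,0.2,0,0,0.27,0.64],[-0.05,-0.8,0.2,0,0,0.27,0.64],[-0.05,-0.8,0.2,0,0,0.27,0.64]]'
python3 - <<'E'
from meas import *
f=cam("scene");blob(f,(.476,-.352),.026)
go([.4765,-.352,.0053],2.72)
E
```

```text
clock: 47.62
position: [0.466, -0.1939, 0.1082]
tool_rot: [-3.141, -0.0, 3.138]
force: [0.4, 1.5, 0.1]
grip_width: 0.0544
finger_force: 0.0
clock: 48.38
position: [0.4774, -0.35, 0.0697]
tool_rot: [3.141, 0.0, 2.72]
force: [-0.1, -0.2, -0.0]
grip_width: 0.0546
finger_force: 0.0
234 mean [ 0.4821 -0.3489  0.0212] mid [ 0.4768 -0.3515  0.0179] min [ 0.447 -0.372  0.006] max [ 0.506 -0.331  0.03 ] yaw 2.698
row [ 0.0015 -0.0081  0.3236] [ 0.0001  0.0008 -0.0001] q7 1.17
```

```bash

python3 -m inch '[[0,-0.008,0.1,0,0,0,0.64],[0,-0.008,0.2,0,0,0,0.64],[0,-0.008,0.3,0,0,0,0.64],[0,-0.008,0.323,0,0,0,0.64],[0,-0.008,0.323,0,0,0,0.5],[0,-0.008,0.323,0,0,0,0.44],[0,-0.008,0.323,0,0,0,0.43],[0,-0.008,0.323,0,0,0,0.424],[0,-0.008,0.323,0,0,0,0.42],[0,-0.008,0.323,0,0,0,0.42],[0,-0.008,0.323,0,0,0,0.42]]'
```

```text
clock: 49.8
position: [0.4757, -0.3534, 0.0046]
tool_rot: [-3.141, 0.001, 2.718]
force: [-1.0, -0.1, 6.9]
grip_width: 0.0361
finger_force: 8.0
```

```bash

python3 -m inch '[[0,0,-0.1,0,0,0,0.42],[0,0,-0.2,0,0,0,0.42],[0,0,-0.32,0,0,0,0.42],[0,0,-0.32,0,0,0,0.42],[0,0,-0.32,0,0,-0.1,0.42],[0,0,-0.32,0,0,-0.2,0.42],[0,0,-0.32,0,0,-0.2697,0.42],[0,0,-0.32,0,0,-0.2697,0.42],[0,0,-0.32,0,0,-0.2697,0.42]]'
python3 -m inch '[[0,0.25,0,0,0,0,0.42],[0,0.5,0,0,0,0,0.42],[0,0.75,0,0,0,0,0.42],[0,0.75,0,0,0,0,0.42],[0,0.75,0,0,0,0,0.42]]'
python3 -c "
from h import *
go([.45,-.0505,.0127],np.pi)"
```

```text
clock: 50.92
position: [0.4753, -0.3533, 0.0681]
tool_rot: [3.142, -0.0, 3.139]
force: [0.4, 0.2, -0.3]
grip_width: 0.0361
finger_force: 7.6
clock: 51.55
position: [0.4756, -0.2038, 0.0682]
tool_rot: [-3.141, 0.0, 3.14]
force: [-0.5, 0.3, -0.3]
grip_width: 0.0362
finger_force: 7.7
row [0.1291 0.7665 0.2772] [-0.0005  0.     -0.0009] q7 1.22
```

```bash

python3 -m inch '[[0.05,0.25,0,0,0,0,0.42],[0.1,0.5,0,0,0,0,0.42],[0.129,0.766,0,0,0,0,0.42],[0.129,0.766,0,0,0,0,0.42],[0.129,0.766,0.1,0,0,0,0.42],[0.129,0.766,0.2,0,0,0,0.42],[0.129,0.766,0.277,0,0,0,0.42],[0.129,0.766,0.277,0,0,0,0.42],[0.129,0.766,0.277,0,0,0,0.42]]'
python3 -m inch '[[-0.1,0,0,0,0,0,0.42],[-0.2,0,0,0,0,0,0.42],[-0.3,0,0,0,0,0,0.42],[-0.4,0,0,0,0,0,0.42],[-0.445,0,0,0,0,0,0.42],[-0.445,0,0,0,0,0,0.42],[-0.445,0,0,0,0,0,0.42]]'
python3 armz.py; python3 -c "
from h import *
go([.539,-.0505,.0104],np.pi)"
```

```text
clock: 52.68
position: [0.4501, -0.0508, 0.0131]
tool_rot: [-3.141, 0.0, 3.14]
force: [0.4, 0.3, -0.9]
grip_width: 0.0359
finger_force: 7.7
clock: 53.55
position: [0.538, -0.0503, 0.0128]
tool_rot: [-3.141, -0.001, 3.141]
force: [1.4, -0.6, -1.1]
grip_width: 0.0359
finger_force: 7.7
0.5 [30]
0.51 [28 32]
0.52 [27 30 32 33 35 35 51]
0.53 [25 30 32 32 33 34 34 34 35 49 69 75 80]
0.54 [20 22 25 26 26 27 28 29 30 31 31 32 32 32 33 34 34 34 35 35 36 37 38 39
 40 41 42 45 46 47 48 48 49 51 53 55 57 62 64 72 75 76 76 77 78 79 82 87
 89 92 94 96 98]
0.55 [14 24 26 28 30 31 31 32 32 34 34 35 35 48 58 61 62 63 67 70 71 71 73 73
 75 75 76 77 78 79 82 83 85 86 87 88 90 90 91 91 92 95 96 97 97 98 99 99]
0.56 [13 15 20 23 26 28 30 30 33 33 69 76 77 78 78]
0.57 [71 75 76 77 78]
0.58 [12 12 13 13 14 18 74 77 77 80]
0.59 [79]
row [-0.0047 -0.0013  0.0119] [-0.0002 -0.0003 -0.0001] q7 0.86
```

```bash

python3 -m inch '[[-0.004,0,0.012,0,0,0,0.42],[-0.004,0,0.012,0,0,0,0.42],[-0.004,0,0.012,0,0,0,0.43],[-0.004,0,0.012,0,0,0,0.44],[-0.004,0,0.012,0,0,0,0.5],[-0.004,0,0.012,0,0,0,0.56],[-0.004,0,0.012,0,0,0,0.56]]'
python3 -m inch '[[0.1,0,0,0,0,0,0.56],[0.2,0,0,0,0,0,0.56],[0.3,0,0,0,0,0,0.56],[0.4,0,0,0,0,0,0.56],[0.5,0,0,0,0,0,0.56],[0.5,0,-0.3,0,0,0,0.3],[0.5,0,-0.6,0,0,0,0],[0.5,0,-0.88,0,0,0,0],[0.5,0,-0.88,0,0,0,0],[0.5,0,-0.88,0,0,0,0],[0.5,0,-0.88,0,0,0,0]]'
python3 armz.py
python3 -m inch '[[-0.91,0,0,0,0,0,0],[-0.91,0,0,0,0,0,0],[-0.91,0,0,0,0,0,0],[-0.91,0,0.1,0,0,0,0],[-0.91,0,0.2,0,0,0,0],[-0.91,0,0.3,0,0,0,0],[-0.91,0,0.35,0,0,0,0],[-0.91,0,0.35,0,0,0,0],[-0.91,0,0.35,0,0,0,0]]'
```

```text
clock: 54.48
position: [0.5395, -0.0501, 0.0103]
tool_rot: [3.142, 0.0, 3.141]
force: [0.1, 0.6, 0.0]
grip_width: 0.0478
finger_force: 0.0
clock: 55.85
position: [0.439, -0.05, 0.1854]
tool_rot: [3.141, -0.002, -3.142]
force: [-0.7, -0.4, 0.4]
grip_width: 0.0002
finger_force: 0.0
0.5 [26]
0.51 [27 28 28]
0.52 [24 26 28 29 31 32]
0.53 [22 26 28 29 30 31 31 32 33 36 76 78 78 79 80]
0.54 [20 27 28 29 30 31 32 32 33 34 58 72 76 77 78 79 81]
0.55 [12 21 24 26 29 29 29 30 31 32 33 33 36 75 77 78 79]
0.56 [12 17 20 22 24 25 28 30 31 69 76 77 78 78 79]
0.57 [21 76 77 78 80]
0.58 [12 13 13 13 14 15 15 71 77 78 78 79]
0.59 []
clock: 57.02
position: [0.6218, -0.0501, 0.117]
tool_rot: [-3.142, 0.001, 3.141]
force: [-0.3, 0.6, 0.1]
grip_width: 0.0001
finger_force: 0.0
```

Shell is flat with its top at about 32 mm, under the foot. Pressing.

```bash

python3 -m inch '[[0,0,0.05,0,0,0,0],[0,0,0.1,0,0,0,0],[0,0,0.15,0,0,0,0],[0,0,0.19,0,0,0,0],[0,0,0.21,0,0,0,0],[0,0,0.21,0,0,0,0]]'|grep -E 'pos|^force'
python3 -m inch '[[0,0,0.015,0,0,0,0],[0,0,0.015,0,0,0,0],[0,0,0.015,0,0,0,0]]'|grep -E 'pos|^force'
python3 -c "
from h import *
print(bot.observe()['force'])"
```

```text
position: [0.6215, -0.0501, 0.0742]
force: [-0.1, -1.8, 5.6]
position: [0.6215, -0.0501, 0.0717]
force: [-0.8, 0.5, 6.1]
[-0.81096062  0.49938399  6.12009093]
```

```bash

python3 -m inch '[[0,0,0,0,0,0,0],[0,0,0,0,0,0,0],[0,0,0,0,0,0,0],[0,0,0,0,0,0,0],[0,0,0,0,0,0,0],[0,0,0,0,0,0,0]]'|grep -E 'pos|^force'
python3 -m inch '[[0,0,0,0,0,0,0],[0,0,0,0,0,0,0],[0,0,0,0,0,0,0],[0,0,0,0,0,0,0],[0,0,0,0,0,0,0],[0,0,0,0,0,0,0]]'|grep -E 'pos|^force'
python3 -m inch '[[0,0,-0.15,0,0,0,0],[0,0,-0.35,0,0,0,0],[0,0,-0.57,0,0,0,0.3],[0.3,0,-0.57,0,0,0,0.56],[0.6,0,-0.57,0,0,0,0.56],[0.91,0,-0.57,0,0,0,0.56],[0.91,0,-0.57,0,0,0,0.56],[0.91,0,-0.57,0,0,0,0.56],[0.91,0,-0.57,0,0,0,0.56]]'
python3 armz.py; python3 -c "
from h import *
go([.44,-.0505,.0107],np.pi)"
```

```text
position: [0.6215, -0.0501, 0.0717]
force: [-0.2, -0.2, 5.7]
position: [0.6215, -0.0501, 0.0717]
force: [0.2, -0.3, 5.2]
clock: 60.78
position: [0.4404, -0.0498, 0.1853]
tool_rot: [3.141, 0.0, 3.141]
force: [-0.2, -0.7, -0.4]
grip_width: 0.0474
finger_force: 0.0
0.5 [24]
0.51 [22 30 32]
0.52 [23 28 29 30 31 32]
0.53 [22 24 27 28 29 30 30 31 31 33 34 75 76 77 78 79]
0.54 [18 25 27 29 30 30 31 31 32 32 58 74 76 76 79 81]
0.55 [15 24 27 28 30 30 31 31 33 33 33 74 76 77 77 78 79]
0.56 [12 17 19 24 26 27 27 29 30 32 73 76 78 78 79]
0.57 [15 24 76 77 78 79]
0.58 [12 13 13 14 14 16 17 76 77 78 80]
0.59 []
row [ 0.0016 -0.0047  0.8726] [ 0.0006  0.0001 -0.    ] q7 1.08
```

```bash

python3 -m inch '[[0,0,0.25,0,0,0,0.56],[0,0,0.5,0,0,0,0.56],[0,0,0.75,0,0,0,0.56],[0,-0.004,0.872,0,0,0,0.56],[0,-0.004,0.872,0,0,0,0.56],[0,-0.004,0.872,0,0,0,0.56],[-0.1,-0.004,0.872,0,0,0,0.56],[-0.2,-0.004,0.872,0,0,0,0.56],[-0.3,-0.004,0.872,0,0,0,0.56],[-0.4,-0.004,0.872,0,0,0,0.56],[-0.492,-0.004,0.872,0,0,0,0.56],[-0.492,-0.004,0.872,0,0,0,0.5],[-0.492,-0.004,0.872,0,0,0,0.44],[-0.492,-0.004,0.872,0,0,0,0.43],[-0.492,-0.004,0.872,0,0,0,0.424],[-0.492,-0.004,0.872,0,0,0,0.419],[-0.492,-0.004,0.872,0,0,0,0.419],[-0.492,-0.004,0.872,0,0,0,0.419]]'
python3 -m inch '[[0,0,-0.01,0,0,0,0.419],[0,0,-0.01,0,0,0,0.419],[0.1,0,-0.01,0,0,0,0.419],[0.2,0,-0.01,0,0,0,0.419],[0.3,0,-0.01,0,0,0,0.419],[0.4,0,-0.01,0,0,0,0.419],[0.5,0,-0.01,0,0,0,0.419],[0.5,0,-0.2,0,0,0,0.419],[0.5,0,-0.35,0,0,0,0.419],[0.5,0,-0.35,0,0,0,0.419],[0.5,0,-0.35,0,0,0,0.419]]'
python3 -c "
from h import *
go([.4375,.1,.08],np.pi);go([.4746,.228,.08],np.pi)"
```

```text
clock: 63.08
position: [0.5377, -0.0509, 0.0111]
tool_rot: [-3.141, -0.0, 3.141]
force: [-3.4, -0.3, 6.2]
grip_width: 0.0359
finger_force: 5.4
clock: 64.45
position: [0.4377, -0.0511, 0.0805]
tool_rot: [-3.141, -0.0, 3.141]
force: [-0.4, 0.3, -0.5]
grip_width: 0.0363
finger_force: 5.3
row [0.0016 0.7554 0.0022] [-0.0001 -0.0001 -0.0004] q7 0.87
row [-0.1836  1.3955  0.002 ] [-0.0001 -0.0001 -0.0004] q7 0.87
```

```bash

python3 -m inch '[[-0.05,0.25,0,0,0,0,0.419],[-0.1,0.5,0,0,0,0,0.419],[-0.18,0.75,0,0,0,0,0.419],[-0.183,0.95,0,0,0,0,0.419],[-0.183,0.95,0,0,0,0,0.419]]'
python3 -m inch '[[0,0.25,0,0,0,0,0.419],[0,0.445,0,0,0,0,0.419],[0,0.445,0,0,0,0,0.419],[0,0.445,0,0,0,0,0.419],[0,0.445,0.1,0,0,0,0.419],[0,0.445,0.2,0,0,0,0.419],[0,0.445,0.3,0,0,0,0.419],[0,0.445,0.34,0,0,0,0.419],[0,0.445,0.35,0,0,0,0.419],[0,0.445,0.35,0,0,0,0.419]]'
```

```text
clock: 65.08
position: [0.4737, 0.1425, 0.08]
tool_rot: [3.14, -0.001, -3.137]
force: [-0.5, -1.2, -0.7]
grip_width: 0.0358
finger_force: 5.3
clock: 66.32
position: [0.4747, 0.2283, 0.0111]
tool_rot: [3.141, 0.0, 3.141]
force: [0.3, 0.5, -0.9]
grip_width: 0.0358
finger_force: 5.4
```

```bash

python3 -m inch '[[0,0,0.006,0,0,0,0.419],[0,0,0.006,0,0,0,0.43],[0,0,0.006,0,0,0,0.45],[0,0,0.006,0,0,0,0.52],[0,0,0.006,0,0,0,0.52],[0,0,-0.2,0,0,0,0.52],[0,0,-0.5,0,0,0,0.64],[0,0,-0.5,0,0,0,0.64]]'
python3 -m inch '[[0,-1,0,0,0,0,0.64],[0,-1,0,0,0,0,0.64],[0,-1,0,0,0,0,0.64],[0,-1,0,0,0,0,0.64]]'|grep pos
python3 -m inch '[[0,-1,0,0,0,0,0.64],[0,-1,0,0,0,0,0.64],[0,-1,0,0,0,0,0.64],[0,-1,0,0,0,0,0.64]]'|grep pos
python3 - <<'E'
from meas import *
f=cam("scene");blob(f,(.59,-.376),.029);blob(f,(.466,.128),.025);blob(f,(.4746,.228),.031)
go([.59,-.376,.08],1.48)
E
```

```text
clock: 67.32
position: [0.4761, 0.2291, 0.1144]
tool_rot: [3.139, 0.005, 3.141]
force: [-0.3, 0.4, -1.2]
grip_width: 0.0543
finger_force: 0.0
position: [0.4739, 0.0238, 0.1101]
position: [0.4738, -0.1753, 0.1101]
305 mean [ 0.5953 -0.3703  0.0235] mid [ 0.5925 -0.3742  0.0193] min [ 0.575 -0.406  0.006] max [ 0.61  -0.342  0.032] yaw 1.546
277 mean [0.4701 0.137  0.014 ] mid [0.4666 0.1282 0.0185] min [0.419 0.08  0.006] max [0.514 0.176 0.031] yaw 1.202
423 mean [0.4789 0.2213 0.0216] mid [0.4741 0.2258 0.0203] min [0.425 0.178 0.006] max [0.523 0.273 0.035] yaw -3.108
row [-0.5842 -1.0041  0.1506] [ 3.000e-04 -5.000e-04 -9.449e-01] q7 1.21
```

```bash

python3 -m inch '[[-0.58,-1,0,0,0,0.9,0.64],[-0.58,-1,0,0,0,0.9,0.64],[-0.58,-1,0,0,0,0.9,0.64],[-0.58,-1,0,0,0,0.9,0.64],[-0.58,-1,0,0,0,0.9,0.64],[-0.58,-1,0,0,0,0.9,0.64],[-0.58,-1,0,0,0,0.9,0.64],[-0.58,-1,0,0,0,0.9,0.64],[-0.58,-1,0.1,0,0,0.9,0.64],[-0.58,-1,0.1,0,0,0.9,0.64]]'
python3 - <<'E'
from meas import *
f=cam("top");
try: mussels(f,dict(blue=(440,218,20)))
except Exception as e: print(e)
go([.590,-.376,.0068],1.48)
E
```

```text
clock: 69.62
position: [0.59, -0.37, 0.0884]
tool_rot: [-3.139, -0.002, 1.731]
force: [-0.3, 0.5, -0.3]
grip_width: 0.0548
finger_force: 0.0
blue centroid [ 0.5991 -0.3973] yaw 2.263 ext [0.102 0.102]
row [-0.0275 -0.0053  0.4134] [-0.0011 -0.001   0.1595] q7 0.35
```

```bash

python3 -m inch '[[-0.0275,-0.005,0,0,0,0.1,0.64],[-0.0275,-0.005,0,0,0,0.16,0.64],[-0.0275,-0.005,0.1,0,0,0.16,0.64],[-0.0275,-0.005,0.2,0,0,0.16,0.64],[-0.0275,-0.005,0.3,0,0,0.16,0.64],[-0.0275,-0.005,0.4,0,0,0.16,0.64],[-0.0275,-0.005,0.413,0,0,0.16,0.64],[-0.0275,-0.005,0.413,0,0,0.16,0.5],[-0.0275,-0.005,0.413,0,0,0.16,0.44],[-0.0275,-0.005,0.413,0,0,0.16,0.44]]'
python3 -m inch '[[0,0,0,0,0,0,0.43],[0,0,0,0,0,0,0.424],[0,0,0,0,0,0,0.42],[0,0,0,0,0,0,0.42],[0,0,0,0,0,0,0.42]]'
```

```text
clock: 70.92
position: [0.5906, -0.3777, 0.009]
tool_rot: [3.141, 0.0, 1.476]
force: [-0.3, 1.0, 0.0]
grip_width: 0.0372
finger_force: 0.0
clock: 71.55
position: [0.5905, -0.3776, 0.0087]
tool_rot: [3.141, 0.0, 1.476]
force: [-1.1, 0.8, 5.3]
grip_width: 0.0361
finger_force: 8.1
```

```bash

python3 -m inch '[[0,0,0,0,0,0,0.46],[0,0,0,0,0,0,0.46],[0,0,0.012,0,0,0,0.46],[0,0,0.012,0,0,0,0.44],[0,0,0.012,0,0,0,0.43],[0,0,0.012,0,0,0,0.424],[0,0,0.012,0,0,0,0.42],[0,0,0.012,0,0,0,0.42],[0,0,0.012,0,0,0,0.42]]'
python3 -m inch '[[0,0,-0.1,0,0,0,0.42],[0,0,-0.2,0,0,0,0.42],[0,0,-0.32,0,0,0,0.42],[0,0,-0.32,0,0,-0.1,0.42],[0,0,-0.32,0,0,-0.2,0.42],[0,0,-0.32,0,0,-0.3,0.42],[0,0,-0.32,0,0,-0.4,0.42],[0,0,-0.32,0,0,-0.5,0.42],[0,0,-0.32,0,0,-0.6,0.42],[0,0,-0.32,0,0,-0.7,0.42],[0,0,-0.32,0,0,-0.8,0.42],[0,0,-0.32,0,0,-0.9,0.42],[0,0,-0.32,0,0,-1,0.42],[0,0,-0.32,0,0,-1,0.42]]'
python3 -c "
from h import *
go([.44,-.12,.075],np.pi)"
```

```text
clock: 72.68
position: [0.5903, -0.3774, 0.0059]
tool_rot: [-3.142, -0.0, 1.476]
force: [-0.3, 0.7, -0.3]
grip_width: 0.0361
finger_force: 7.3
clock: 74.42
position: [0.5903, -0.378, 0.0712]
tool_rot: [-3.141, 0.001, 3.046]
force: [0.5, -0.6, -0.1]
grip_width: 0.0358
finger_force: 7.4
row [ 0.8717  1.2124 -0.0206] [-0.0004  0.0004 -0.061 ] q7 1.49
```

```bash

python3 -m inch '[[0.15,0.2,0,0,0,-0.06,0.42],[0.3,0.4,0,0,0,-0.06,0.42],[0.45,0.6,0,0,0,-0.061,0.42],[0.6,0.8,0,0,0,-0.061,0.42],[0.6,0.8,0,0,0,-0.061,0.42],[0.6,0.8,0,0,0,-0.061,0.42]]'
python3 -c "
from h import *
go([.45,-.0505,.014],np.pi)"
```

```text
clock: 75.18
position: [0.4865, -0.2076, 0.0706]
tool_rot: [-3.14, 0.001, 3.14]
force: [0.3, 0.0, -0.8]
grip_width: 0.036
finger_force: 7.4
row [0.1839 0.7855 0.282 ] [-0.0008  0.0005 -0.0012] q7 1.22
```

```bash

python3 -m inch '[[0.05,0.25,0,0,0,0,0.42],[0.1,0.5,0,0,0,0,0.42],[0.184,0.785,0,0,0,0,0.42],[0.184,0.785,0,0,0,0,0.42],[0.184,0.785,0.1,0,0,0,0.42],[0.184,0.785,0.2,0,0,0,0.42],[0.184,0.785,0.282,0,0,0,0.42],[0.184,0.785,0.282,0,0,0,0.42],[0.184,0.785,0.282,0,0,0,0.42]]'
python3 -m inch '[[-0.1,0,0,0,0,0,0.42],[-0.2,0,0,0,0,0,0.42],[-0.3,0,0,0,0,0,0.42],[-0.4,0,0,0,0,0,0.42],[-0.45,0,0,0,0,0,0.42],[-0.45,0,0,0,0,0,0.42],[-0.45,0,0,0,0,0,0.42]]'
python3 armz.py; python3 -c "
from h import *
go([.54,-.0505,.012],np.pi)"
```

```text
clock: 76.3
position: [0.4495, -0.0504, 0.014]
tool_rot: [-3.141, 0.001, 3.141]
force: [0.2, -0.1, 0.8]
grip_width: 0.0356
finger_force: 7.4
clock: 77.18
position: [0.5382, -0.0499, 0.0136]
tool_rot: [-3.141, -0.0, -3.14]
force: [0.1, 0.3, -0.3]
grip_width: 0.0359
finger_force: 7.4
0.5 [31]
0.51 [35 36]
0.52 [33 34 35 36 36 37 37 53]
0.53 [26 33 34 34 35 36 36 37 38 38 41 53 68 74 78 87]
0.54 [20 21 23 25 26 27 29 30 31 32 33 33 33 34 34 35 35 35 36 36 37 37 38 39
 39 41 44 44 47 48 48 49 52 52 54 57 61 63 68 72 73 75 76 77 78 80 82 86
 88 93 94 96 98]
0.55 [ 19  22  26  29  31  33  33  35  36  37  41  44  58  61  63  65  67  68
  69  70  73  75  76  77  77  78  78  79  83  85  85  87  87  88  90  90
  92  92  94  96  96  97  99  99 100]
0.56 [15 17 21 25 27 29 31 33 34 35 70 76 77 78 79 80]
0.57 [16 76 76 77 79]
0.58 [12 13 14 15 15 16 69 77 78 78 79]
0.59 [79]
row [-0.0086 -0.0029  0.008 ] [-0.0001 -0.0003  0.0009] q7 0.85
```

```bash

python3 -m inch '[[-0.008,-0.002,0.009,0,0,0,0.42],[-0.008,-0.002,0.009,0,0,0,0.42],[-0.008,-0.002,0.009,0,0,0,0.43],[-0.008,-0.002,0.009,0,0,0,0.44],[-0.008,-0.002,0.009,0,0,0,0.5],[-0.008,-0.002,0.009,0,0,0,0.56],[-0.008,-0.002,0.009,0,0,0,0.56]]'
python3 -m inch '[[0.1,0,0,0,0,0,0.56],[0.2,0,0,0,0,0,0.56],[0.3,0,0,0,0,0,0.56],[0.4,0,0,0,0,0,0.56],[0.5,0,0,0,0,0,0.56],[0.5,0,-0.3,0,0,0,0.3],[0.5,0,-0.6,0,0,0,0],[0.5,0,-0.87,0,0,0,0],[0.5,0,-0.87,0,0,0,0],[0.5,0,-0.87,0,0,0,0],[0.5,0,-0.87,0,0,0,0]]'
python3 armz.py
python3 -m inch '[[-0.91,0,0,0,0,0,0],[-0.91,0,0,0,0,0,0],[-0.91,0,0,0,0,0,0],[-0.91,0,0.1,0,0,0,0],[-0.91,0,0.2,0,0,0,0],[-0.91,0,0.3,0,0,0,0],[-0.91,0,0.35,0,0,0,0],[-0.91,0,0.35,0,0,0,0],[-0.91,0,0.35,0,0,0,0]]'
```

```text
clock: 78.1
position: [0.5405, -0.0502, 0.0117]
tool_rot: [3.142, -0.0, -3.14]
force: [-0.4, -0.3, 0.0]
grip_width: 0.0476
finger_force: 0.0
clock: 79.47
position: [0.4399, -0.0502, 0.1847]
tool_rot: [3.141, -0.002, -3.14]
force: [0.6, 0.7, -0.8]
grip_width: -0.0002
finger_force: 0.0
0.5 []
0.51 [30 32 35]
0.52 [22 25 32 33 34 34 35 35 36 76]
0.53 [25 29 31 32 33 34 34 35 35 36 37 75 76 78 78]
0.54 [14 21 28 30 30 31 32 33 33 34 35 36 37 61 74 77 78 79 80]
0.55 [15 25 29 31 32 32 33 33 34 35 74 76 78 79 79]
0.56 [15 19 24 26 29 31 32 32 36 75 77 78 79 80]
0.57 [12 22 34 77 78 78 78]
0.58 [12 14 14 14 15 16 73 76 77 78 79]
0.59 []
clock: 80.65
position: [0.6228, -0.0501, 0.1164]
tool_rot: [-3.142, 0.001, -3.14]
force: [0.4, -0.2, 0.3]
grip_width: -0.0003
finger_force: 0.0
```

```bash

python3 -m inch '[[0,0,0.05,0,0,0,0],[0,0,0.1,0,0,0,0],[0,0,0.15,0,0,0,0],[0,0,0.18,0,0,0,0],[0,0,0.195,0,0,0,0],[0,0,0.195,0,0,0,0]]'|grep -E 'pos|^force'
python3 -m inch '[[0,0,0.014,0,0,0,0],[0,0,0.014,0,0,0,0],[0,0,0.014,0,0,0,0],[0,0,0.014,0,0,0,0]]'|grep -E 'pos|^force'
python3 -m inch '[[0,0,0,0,0,0,0],[0,0,0,0,0,0,0],[0,0,0,0,0,0,0],[0,0,0,0,0,0,0],[0,0,0,0,0,0,0],[0,0,0,0,0,0,0]]'|grep -E 'pos|^force'
python3 -m inch '[[0,0,0,0,0,0,0],[0,0,0,0,0,0,0],[0,0,0,0,0,0,0],[0,0,0,0,0,0,0]]'|grep -E 'pos|^force'
```

```text
position: [0.6224, -0.05, 0.0767]
force: [0.4, 0.4, 5.1]
position: [0.6225, -0.0501, 0.0743]
force: [-1.1, -0.1, 6.6]
position: [0.6225, -0.0501, 0.0743]
force: [-0.8, -1.1, 5.4]
position: [0.6225, -0.0501, 0.0743]
force: [-0.1, -0.8, 6.6]
```

Held firmly at about 6 N for over a second. Retrieving blue.

```bash

python3 -m inch '[[0,0,-0.15,0,0,0,0],[0,0,-0.35,0,0,0,0],[0,0,-0.56,0,0,0,0.3],[0.3,0,-0.56,0,0,0,0.56],[0.6,0,-0.56,0,0,0,0.56],[0.91,0,-0.56,0,0,0,0.56],[0.91,0,-0.56,0,0,0,0.56],[0.91,0,-0.56,0,0,0,0.56],[0.91,0,-0.56,0,0,0,0.56]]'
python3 armz.py; python3 -c "
from h import *
go([.44,-.0505,.012],np.pi)"
```

```text
clock: 84.28
position: [0.4414, -0.05, 0.1859]
tool_rot: [3.141, 0.0, -3.14]
force: [0.7, -0.1, -0.1]
grip_width: 0.0475
finger_force: 0.0
0.5 []
0.51 [30 31 32 34]
0.52 [21 31 32 32 33 34 35 35 36 37]
0.53 [25 29 31 31 32 32 33 34 36 36 37 76 78 79 80]
0.54 [16 22 28 30 31 32 33 34 34 35 35 35 36 69 76 76 77 78 80 80]
0.55 [14 25 26 30 31 32 32 33 35 36 76 77 79 81]
0.56 [16 19 22 26 27 30 31 33 35 76 77 78 78 79 80]
0.57 [13 18 29 74 76 77 77 78]
0.58 [12 12 13 14 14 15 18 75 77 79 80]
0.59 []
row [ 0.0067 -0.0034  0.8691] [0.0006 0.0001 0.001 ] q7 1.08
```

```bash

python3 -m inch '[[0,0,0.25,0,0,0,0.56],[0,0,0.5,0,0,0,0.56],[0,0,0.75,0,0,0,0.56],[0,-0.003,0.869,0,0,0,0.56],[0,-0.003,0.869,0,0,0,0.56],[0,-0.003,0.869,0,0,0,0.56],[-0.1,-0.003,0.869,0,0,0,0.56],[-0.2,-0.003,0.869,0,0,0,0.56],[-0.3,-0.003,0.869,0,0,0,0.56],[-0.4,-0.003,0.869,0,0,0,0.56],[-0.492,-0.003,0.869,0,0,0,0.56],[-0.492,-0.003,0.869,0,0,0,0.5],[-0.492,-0.003,0.869,0,0,0,0.44],[-0.492,-0.003,0.869,0,0,0,0.43],[-0.492,-0.003,0.869,0,0,0,0.424],[-0.492,-0.003,0.869,0,0,0,0.419],[-0.492,-0.003,0.869,0,0,0,0.419],[-0.492,-0.003,0.869,0,0,0,0.419]]'
python3 -m inch '[[0,0,-0.01,0,0,0,0.419],[0,0,-0.01,0,0,0,0.419],[0.1,0,-0.01,0,0,0,0.419],[0.2,0,-0.01,0,0,0,0.419],[0.3,0,-0.01,0,0,0,0.419],[0.4,0,-0.01,0,0,0,0.419],[0.5,0,-0.01,0,0,0,0.419],[0.5,0,-0.2,0,0,0,0.419],[0.5,0,-0.35,0,0,0,0.419],[0.5,0,-0.35,0,0,0,0.419],[0.5,0,-0.35,0,0,0,0.419]]'
python3 -c "
from h import *
go([.57,.2196,.08],np.pi)"
```

```text
clock: 86.58
position: [0.5387, -0.0509, 0.0123]
tool_rot: [-3.141, -0.0, -3.14]
force: [-3.3, -0.2, 6.4]
grip_width: 0.0354
finger_force: 5.6
clock: 87.95
position: [0.4387, -0.0512, 0.0816]
tool_rot: [-3.141, -0.0, -3.141]
force: [-0.1, -0.1, -1.4]
grip_width: 0.036
finger_force: 5.5
row [-0.6577  1.3531  0.0079] [-0.0001 -0.0002  0.0006] q7 0.87
```

```bash

python3 -m inch '[[0,0.25,0,0,0,0,0.419],[0,0.5,0,0,0,0,0.419],[0,0.75,0,0,0,0,0.419],[-0.2,0.9,0,0,0,0,0.419],[-0.4,0.9,0,0,0,0,0.419],[-0.657,0.9,0,0,0,0,0.419],[-0.657,0.9,0,0,0,0,0.419]]'
python3 -m inch '[[0,0.25,0,0,0,0,0.419],[0,0.453,0,0,0,0,0.419],[0,0.453,0,0,0,0,0.419],[0,0.453,0,0,0,0,0.419],[0,0.453,0.1,0,0,0,0.419],[0,0.453,0.2,0,0,0,0.419],[0,0.453,0.3,0,0,0,0.419],[0,0.453,0.34,0,0,0,0.419],[0,0.453,0.35,0,0,0,0.419],[0,0.453,0.35,0,0,0,0.419]]'
```

```text
clock: 88.82
position: [0.5721, 0.1291, 0.0803]
tool_rot: [3.141, -0.001, 3.141]
force: [-1.7, 1.7, -0.8]
grip_width: 0.0359
finger_force: 5.5
clock: 90.08
position: [0.5701, 0.2201, 0.0124]
tool_rot: [3.141, 0.0, -3.14]
force: [0.4, 0.5, -0.2]
grip_width: 0.0359
finger_force: 5.5
```

```bash

python3 -m inch '[[0,0,0.006,0,0,0,0.419],[0,0,0.006,0,0,0,0.43],[0,0,0.006,0,0,0,0.45],[0,0,0.006,0,0,0,0.52],[0,0,0.006,0,0,0,0.52],[0,0,-0.2,0,0,0,0.52],[0,0,-0.5,0,0,0,0.52],[0,0,-0.89,0,0,0,0.45],[0,0,-0.89,0,0,0,0.45],[0,0,-0.89,0,0,0,0.45]]'
python3 -m inch '[[0.81,0.885,0,0,0,0,0.45],[0.81,0.885,0,0,0,0,0.45],[0.81,0.885,0,0,0,0,0.45],[0.81,0.885,0,0,0,0,0.45],[0.81,0.885,0,0,0,0,0.45],[0.81,0.885,0,0,0,0,0.45]]'
python3 - <<'E'
from meas import *
f=cam("scene");save(f,"end1.png",(340,210,580,350),3.3)
print(proj(f,[[.4935-.105,.402-.004,.134]]))
go([.407,.397,.1235],-3.09)
E
```

```text
clock: 91.32
position: [0.5703, 0.2198, 0.1908]
tool_rot: [3.142, 0.002, -3.141]
force: [-0.8, 0.4, -0.5]
grip_width: 0.0386
finger_force: 0.0
clock: 92.08
position: [0.4078, 0.3958, 0.1888]
tool_rot: [-3.14, -0.001, -3.14]
force: [1.0, -0.2, 0.1]
grip_width: 0.0386
finger_force: 0.0
[[500.58238416 224.85760555]]
row [0.0062 0.008  0.3274] [-0.0009 -0.0006 -0.0327] q7 0.22
```

View pics/end1.png

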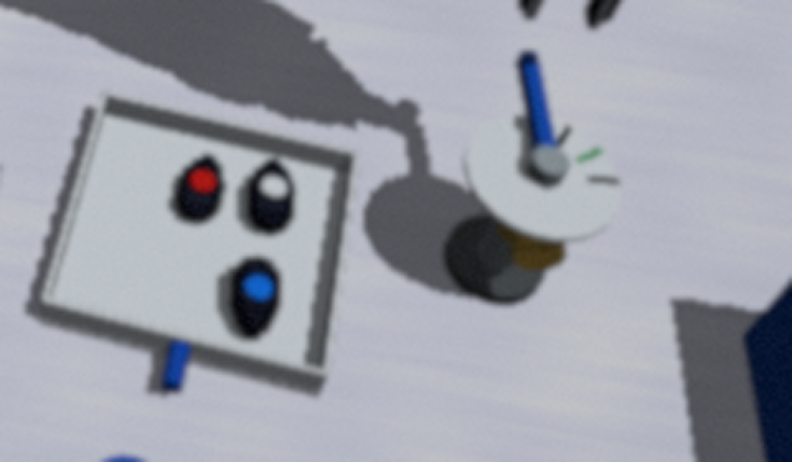

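All three shells lie flat in the tray: red (200,190), white (270,200), blue (255,298). The lever is still on closed (tip 528,58). Measuring the lever angle by its blue pixels, then gripping it.

```bash
cat > lev.py <<'E'
from h import *
f=cam("scene")
uv=np.array([(u,v) for v in range(195,290) for u in range(480,570)])
im=f["img"][195:290,480:570].reshape(-1,3).astype(int)
b=(im[:,2]-im[:,0]>50)&(im[:,2]>80);g=(im[:,1]-im[:,0]>25)&(im[:,1]-im[:,2]>15)
P=px(f,uv[b],.132)[:,:2];d=np.hypot(*(P-[.4935,.402]).T);P=P[d<.12]
w,V=np.linalg.eigh(np.cov(P.T));a=V[:,1];a*=-np.sign(a@(np.array([.4935,.402])-P.mean(0)))
print("lever",len(P),"theta PCA %.2f"%np.degrees(np.arctan2(a[1],-a[0])),"theta centroid %.2f"%np.degrees(np.arctan2(P.mean(0)[1]-.402,.4935-P.mean(0)[0])))
G=px(f,uv[g],.116)[:,:2]
if len(G): G=G[np.hypot(*(G-[.4935,.402]).T)<.06];print("green",len(G),"%.2f"%np.degrees(np.arctan2(np.median(G[:,1])-.402,.4935-np.median(G[:,0]))))
E
python3 lev.py
python3 -m inch '[[0.006,0.008,0.1,0,0,-0.033,0.45],[0.006,0.008,0.2,0,0,-0.033,0.45],[0.006,0.008,0.3,0,0,-0.033,0.45],[0.006,0.008,0.35,0,0,-0.033,0.45],[0.006,0.008,0.36,0,0,-0.033,0.45],[0.006,0.008,0.36,0,0,-0.033,0.25],[0.006,0.008,0.36,0,0,-0.033,0.15],[0.006,0.008,0.36,0,0,-0.033,0.15],[0.006,0.008,0.36,0,0,-0.033,0.15],[0.006,0.008,0.36,0,0,-0.033,0.15]]' 20
```

```text
lever 142 theta PCA -3.84 theta centroid -1.94
green 13 55.50
clock: 93.42
position: [0.4067, 0.3986, 0.1185]
tool_rot: [3.141, 0.001, -3.088]
force: [-0.7, 0.9, 5.7]
grip_width: 0.0134
finger_force: 20.2
```

```bash

python3 -m inch '[[-0.002,0.0376,0,0,0,0.0556,0.15],[-0.0066,0.0752,0,0,0,0.1111,0.15],[-0.015,0.112,0,0,0,0.1667,0.15],[-0.0261,0.1481,0,0,0,0.2222,0.15],[-0.0406,0.183,0,0,0,0.2778,0.15],[-0.058,0.2165,0,0,0,0.3333,0.15],[-0.0783,0.2484,0,0,0,0.3889,0.15],[-0.1013,0.2783,0,0,0,0.4444,0.15],[-0.1268,0.3062,0,0,0,0.5,0.15],[-0.1547,0.3317,0,0,0,0.5556,0.15],[-0.1846,0.3547,0,0,0,0.6111,0.15],[-0.2165,0.375,0,0,0,0.6667,0.15],[-0.2165,0.375,0,0,0,0.6667,0.15],[-0.2165,0.375,0,0,0,0.6667,0.15]]'
python3 lev.py
```

```text
clock: 95.18
position: [0.4454, 0.4759, 0.1185]
tool_rot: [3.141, -0.001, 2.147]
force: [-3.3, 1.9, 6.6]
grip_width: 0.0136
finger_force: 19.6
lever 98 theta PCA 58.74 theta centroid 59.49Traceback (most recent call last):
  File "lev.py", line 9, in <module>
    G=px(f,uv[g],.116)[:,:2]
      ~~^^^^^^^^^^^^^^
  File "h.py", line 14, in px
    r=ray(f,uv);c=-f["R"].T@f["t"]
  File "h.py", line 10, in ray
    n=cv2.undistortPoints(np.array(uv,float).reshape(-1,1,2),f["K"],f["D"]).reshape(-1,2)
      ~~~~~~~~~~~~~~~~~~~^^^^^^^^^^^^^^^^^^^^^^^^^^^^^^^^^^^^^^^^^^^^^^^^^^
cv2.error: OpenCV(4.12.0) /io/opencv/modules/calib3d/src/undistort.dispatch.cpp:347: error: (-215:Assertion failed) CV_IS_MAT(_src) && CV_IS_MAT(_dst) && (_src->rows == 1 || _src->cols == 1) && (_dst->rows == 1 || _dst->cols == 1) && _src->cols + _src->rows - 1 == _dst->rows + _dst->cols - 1 && (CV_MAT_TYPE(_src->type) == CV_32FC2 || CV_MAT_TYPE(_src->type) == CV_64FC2) && (CV_MAT_TYPE(_dst->type) == CV_32FC2 || CV_MAT_TYPE(_dst->type) == CV_64FC2) in function 'cvUndistortPointsInternal'
```

```bash

python3 -m inch '[[0,0,0,0,0,0,0.2],[0,0,0,0,0,0,0.3],[0,0,0,0,0,0,0.45],[0,0,0,0,0,0,0.45],[0,0,-0.3,0,0,0,0.45],[0,0,-0.6,0,0,0,0.45],[0,0,-0.8,0,0,0,0.45],[0.6,0,-0.8,0,0,0,0.45],[0.6,0,-0.8,0,0,0,0.45],[0.6,0,-0.8,0,0,0,0.45]]'
sed -i 's/^G=px.*/G=px(f,uv[g],.116)[:,:2] if g.any() else []/' lev.py; python3 lev.py
python3 -c "
from meas import *
f=cam('top');im=f['img'].astype(int)
uv=np.array([(u,v) for v in range(220,320) for u in range(60,150)])
I=im[220:320,60:150].reshape(-1,3);b=(I[:,2]-I[:,0]>50)
P=px(f,uv[b],.134)[:,:2];P=P[np.hypot(*(P-[.4935,.402]).T)<.12]
if len(P): w,V=np.linalg.eigh(np.cov(P.T));a=V[:,1];print(len(P),'top PCA',np.degrees(np.arctan(a[1]/-a[0])),'cent',np.degrees(np.arctan2(P.mean(0)[1]-.402,.4935-P.mean(0)[0])))
save(f,'end2.png',(60,170,340,310),2.8)"; python3 armz.py | tail -5
```

```text
clock: 96.48
position: [0.3757, 0.5795, 0.2778]
tool_rot: [-3.14, -0.002, 2.154]
force: [0.5, -0.3, -1.3]
grip_width: 0.0387
finger_force: 0.0
lever 179 theta PCA 56.71 theta centroid 58.70
135 top PCA 58.38712760488783 cent 59.36016336213622
0.55 [71 76 76 77 78 80]
0.56 [68 76 76 78 79 80]
0.57 [74 77 78 80 80]
0.58 [12 13 13 14 14 15 16 71 76 78 79]
0.59 [81]
```

View pics/end2.png

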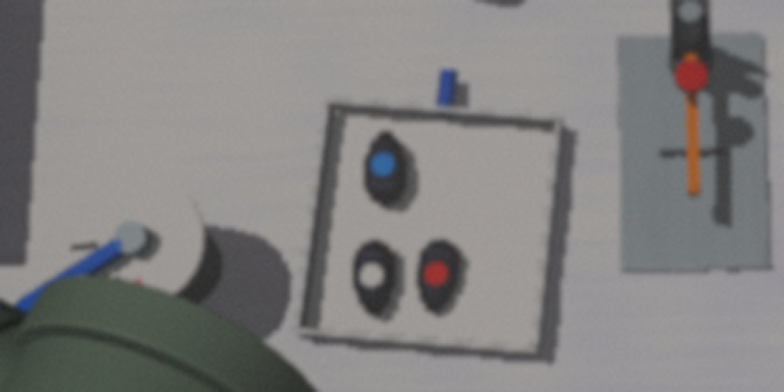

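The lever moved 60.6° between the closed and open measurements and covers the green mark (tip near 20,300). The three shells are flat in the tray: blue (382,165), white (372,275), red (437,275). The gauge arm is up and the robot touches nothing. Handing in.

```bash
python3 -c "
from workcell import bot
print(bot.job_done())"
```

```text
the job is handed in; nothing more can be done
None
```

I handed the job in at about 97 s: valve closed first, then red, white and blue (no yellow present) each gauged at about 2.5–3 N and laid flat in the tray, the valve then opened to about 60°, with the gauge foot up; no verdict came back.

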